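# Clear the jammed dial feeder and feed one dial

### The job

The oversize dial is blocking the mouth of the feed tray. Sliding the dials only, never lifting them off the tray, nudge it back between the two small ones until it presses on the sprung plate at the rear and you feel that plate give, and leave it resting there; then slide one of the small dials through the mouth and down the lane until you feel the sprung end stop give, and leave it there against the stop, with the other small dial still in the wide part of the tray. Go gently: never press a dial hard into the tray, its walls or its plates (20 N is too much), and leave the other things on the bench alone.

Things in the scene. Friction and masses are not known exactly. Their poses are not given: they have to be found in the camera images.
- feeder: Fixed open feed tray, black floor 4 mm thick, aluminium walls 10 mm thick with tops 16 mm above the bench. Origin on the bench top on the centre line; x runs along the tray from its rear to the lane's end, y across, z up. Wide part x -222 to -10 mm, 136 mm wide inside; narrows at about 45 degrees to the mouth at x 35 mm; lane 44 mm wide inside, x 35 to 200 mm. Dials stand 18 mm proud of the walls
- mouth (a point): centre of the 44 mm wide mouth, on the tray floor (feeder x 35, y 0, z 4 mm)
- rear_zone (a point): feeder x -161, y 0 on the floor. The sprung rear plate stands across the tray near here, its face (towards +x) anywhere from x -184 to -138 mm: re-set each time, not measured, to be found by feel. Steel, 70 mm wide, 6 mm thick, top 37 mm above the bench; a clamped block and thumb nut behind it reach 32 mm back from the face, 40 mm high
- end_zone (a point): feeder x 126, y 0 on the floor. The sprung end stop stands across the lane near here, its face (towards -x) anywhere from x 105 to 147 mm: re-set each time, not measured, to be found by feel. Steel, 36 mm wide, 6 mm thick, top 37 mm above the bench. Both plates give from 3 N, 1 mm per further 1.5 N (plus 0.4 N per 10 mm/s), hit hard after 6 mm and return slowly
- big_dial: the oversize, blocking dial: turned aluminium, upright plain cylinder 50 mm across and 30 mm tall, about 130 g, standing on the tray floor in the mouth, too wide for the lane; origin: centre of its underside, z up
- dial_a: turned aluminium dial, upright plain cylinder 40 mm across and 30 mm tall, about 90 g, standing on the tray floor; origin: centre of its underside, z up. Of the two small dials either may be the one that is fed
- dial_b: turned aluminium dial, upright plain cylinder 40 mm across and 30 mm tall, about 90 g, standing on the tray floor; origin: centre of its underside, z up. Of the two small dials either may be the one that is fed
- parts_bin: bystander: open black bin, 130 x 100 x 55 mm, origin under its centre
- driver: bystander: screwdriver lying on the bench
- tape: bystander: yellow ring of tape 90 mm across, 20 mm high, lying flat, origin under its centre
Things that resemble listed ones, but are neither listed nor needed, are in the scene too. Leave any blue or orange look-alike of the big_dial alone.

How it is judged:
By the outcome, as a careful person would: the job done as asked, in the order asked, and still so for the second after the job is handed in, with the robot touching nothing.
It also fails if it takes over 67 s, if anything falls off the work surface, if the arm or the gripper's body presses on something with over 40 N, if the wrist force passes 120 N, or if a joint passes its speed limit or range.

### The arm

A 7-joint arm with a two-finger parallel gripper is mounted at the origin on the work surface. World frame = base frame: x ahead of the robot, y to its left, z up, the work surface at z = 0. Lengths are in m, angles in rad, forces in N, time in s.
With the tool pointing down it reaches from about 0.425 to 0.925 m from the base axis. Payload 6.8 kg.
Tool frame: the origin (TCP) lies on the centre line of the jaws, within the pads' length; the fingertips stand 14 mm ahead of it and the grasp point (between the pads) lies 5 mm behind it; y points along the fingers, x is the direction in which the jaws open and shut, and the axes are right-handed (so a half turn about y gives the same grasp; the last joint's range is limited). The gripper opens to 85 mm and grips with 20 to 120 N. Pads are 22 mm wide; open, the fingers measure 114 mm over their backs; the gripper's body (76 mm by 85 mm) begins 54 mm behind the grasp point. The pads swing forward as they close: fully open they stand 13 mm farther back than shut.
Start: joints at [-1.223, 0.477, 0.022, 1.555, -0.011, 1.109, -0.083], TCP at [0.297, 0.606, 0.224] pointing down, gripper open.
Joint ranges: [-2.96, 2.96], [-0.34, 2.1], [-1.41, 1.46], [0.24, 2.44], [-1.37, 4.51], [0.17, 1.92], [-2.96, 2.96]. Speed limits (rad/s): [2.39, 2.39, 3.14, 3.14, 3.14, 3.14, 3.14].

### API

Orientations are given as a rotation vector (axis times angle).
In Python, from bench import get_obs, vision, ticket gives the robot as it stands. The module is installed in compiled form; this text tells all that it offers.
- The arm moves only by the tool jog_arm, never from a script. Its argument "motion" is a list of rows, each an object of numbers: "gripper": the finger opening in mm, from 0 to 85.4; "tx", "ty", "tz": the shift along the tool's x, y, z in mm; "ax", "ay", "az": the turn, a rotation vector about the tool's x, y, z in rad. In form: [{"gripper": .., "tx": .., "ty": .., "tz": .., "ax": .., "ay": .., "az": ..}, ...]. A call has 1 to 12 rows; each row shifts and turns the commanded pose from where the row before left it, along the tool's axes as they then stand; what a row does not reach is not made up. A row lasts 1/10 s, in which the tool goes at most 50 mm and 8.59 degrees, less where a joint would pass 70% of its speed; a pose out of reach is approached as far as the arm can. A call is refused whole if a number of a shift passes 50 or a number of a turn 0.15, either way. A call with a gripper value outside its range is refused whole. The fingers move at their own pace and stop on an object; "newtons" is the grip in N (left out, the last holds). Time passes only in rows, so rows that do not move let the fingers close. It gives the time, the measured TCP pose, the force and the opening at its end, in the units of the state.
- get_obs(): the state, without advancing time (a new reading comes with each control period).
- vision.grab_frame(name): name is "scene" or "top"; returns the picture (480x640x3 uint8, red, green, blue); there is no depth.
- vision.get_calibration(name): a dict with "camera_matrix" (3x3 intrinsics, pixels), "k1" (the pictures are not rectified: a ray, as slopes to the right and down, at radius r is drawn at 1 + k1 r^2 times it, then the intrinsics apply), "world_from_camera" (4x4, takes a point from camera to world coordinates). Camera axes: x right, y down, z forward; pixel columns grow to the right and rows downward; lengths in m; the calibration is good to about 2 mm. A picture is of the moment at which its call begins. get_calibration takes no time and is no camera call.
- ticket.hand_in(): hands the job in, once; it reports no verdict.
The state is a dict: "clock": time; "joints": joint angles; "qvel": joint speeds; "tau": joint torques, N m; "tcp_pos": TCP position; "orientation": TCP orientation; "contact_force": force on the tool from outside, world axes, zero at the start; "moment": the same for the moment, N m; "grip_width": finger opening in m.
Only numpy, scipy, OpenCV 4.12 (cv2) and the standard library are available. Lean on these libraries where they do the work, as an engineer would, in place of code of your own. Each camera call takes 0.05 s, during which the arm holds its last target.

## Working session

There is one attempt and no reset: what is moved stays moved. The work goes in short steps, Python scripts to look and compute and a tool call to move; the robot and the scene stay as the last step left them, time stands still between calls to the robot, and variables do not carry over. Pictures are saved under pics/ and viewed, and the job is handed in when it is done.

Besides the shell and the picture viewer there is one more tool, called after "Request:" as name([rows], argument=value, ...), one row to a line, values as JSON. jog_arm: Moves the arm, as the interface text tells. Its arguments: {"type":"object","properties":{"motion":{"type":"array"},"newtons":{"type":"number"}},"required":["motion"]}

```bash
mkdir -p pics
python3 - <<'E'
from bench import get_obs, vision
import cv2
print(get_obs())
for n in("scene","top"):
    f=vision.grab_frame(n); cv2.imwrite(f"pics/{n}0.png",f[:,:,::-1]); print(vision.get_calibration(n))
E
```

```text
{'clock': 0.0, 'joints': array([-1.22309541,  0.47779542,  0.02235197,  1.55643779, -0.0114875 ,
        1.10932054, -0.083076  ]), 'qvel': array([-0.00048826, -0.00125019,  0.00067285,  0.00020524, -0.00054997,
       -0.00120621,  0.00105579]), 'tau': array([ 8.69385949e-04, -5.96459770e+01,  1.60821039e+00, -2.81194675e+01,
        1.24683927e-02,  9.39139776e-03, -9.91118782e-06]), 'tcp_pos': array([0.29688083, 0.60553346, 0.22303489]), 'orientation': array([-1.39211504, -0.86621558,  0.86862373]), 'contact_force': array([-0.07447697, -0.397077  ,  0.65443033]), 'moment': array([ 0.01687732,  0.01543284, -0.02411415]), 'grip_width': 0.08532345838547227}
{'camera_matrix': array([[517.19425438,   0.        , 314.71946363],
       [  0.        , 517.19425438, 240.51504468],
       [  0.        ,   0.        ,   1.        ]]), 'k1': -0.06108667569446013, 'world_from_camera': array([[ 0.74939466,  0.36906568, -0.54972554,  1.10853352],
       [ 0.66205315, -0.42977564,  0.61398577, -0.7197417 ],
       [-0.00965757, -0.82406518, -0.56641266,  0.61987808],
       [ 0.        ,  0.        ,  0.        ,  1.        ]])}
{'camera_matrix': array([[439.98358852,   0.        , 315.68425091],
       [  0.        , 439.98358852, 244.82458388],
       [  0.        ,   0.        ,   1.        ]]), 'k1': -0.011839604261561932, 'world_from_camera': array([[-0.0065826 , -0.99379608,  0.11102263,  0.49437555],
       [-0.99997434,  0.00622793, -0.00354108, -0.11521436],
       [ 0.00282767, -0.11104309, -0.99381157,  0.88359155],
       [ 0.        ,  0.        ,  0.        ,  1.        ]])}
```

View pics/scene0.png

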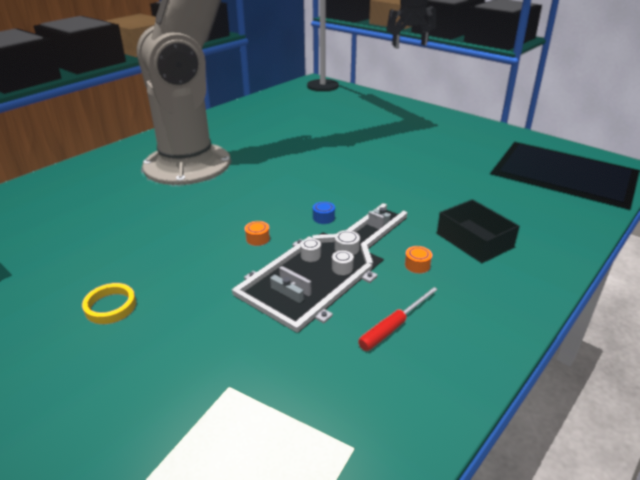

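View pics/top0.png

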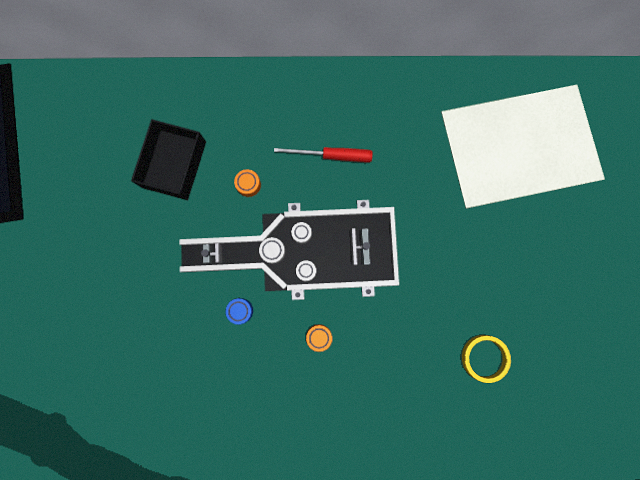

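Run:
```python
from bench import get_obs
from scipy.spatial.transform import Rotation as R
print(R.from_rotvec(get_obs()['orientation']).as_matrix().round(3))
```

```text
[[ 0.44  -0.001 -0.898]
 [ 0.898 -0.002  0.44 ]
 [-0.002 -1.    -0.   ]]
```

```bash
cat > h.py <<'E'
import numpy as np, cv2
from bench import get_obs, vision
from scipy.spatial.transform import Rotation as R
def cal(n):
    c=vision.get_calibration(n); return c['camera_matrix'],c['k1'],c['world_from_camera']
def px2w(n,uv,z):
    K,k,T=cal(n)
    uv=np.atleast_2d(np.array(uv,float))
    p=cv2.undistortPoints(uv[:,None],K,np.array([k,0,0,0,0.]))[:,0]
    d=np.c_[p,np.ones(len(p))]@T[:3,:3].T; o=T[:3,3]
    return o+d*((z-o[2])/d[:,2])[:,None]
def w2px(n,P):
    K,k,T=cal(n); Ti=np.linalg.inv(T)
    return cv2.projectPoints(np.atleast_2d(np.array(P,float)),cv2.Rodrigues(Ti[:3,:3])[0],Ti[:3,3],K,np.array([k,0,0,0,0.]))[0][:,0]
def crop(src,name,x0,y0,x1,y1,s):
    f=src[y0:y1,x0:x1]; cv2.imwrite(name,cv2.resize(f,None,fx=s,fy=s,interpolation=cv2.INTER_CUBIC))
E
python3 - <<'E'
from h import *
crop(cv2.imread('pics/top0.png'),'pics/top0c.png',170,190,410,310,3.3)
crop(cv2.imread('pics/scene0.png'),'pics/scene0c.png',225,195,425,335,4)
E
```

```text
(no output)
```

View pics/top0c.png

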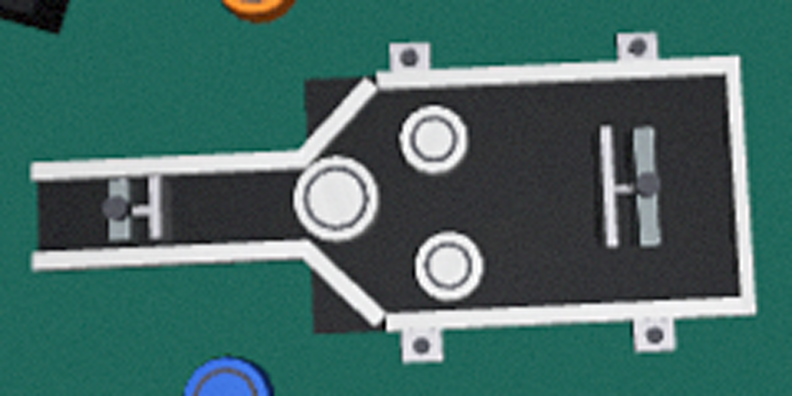

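View pics/scene0c.png

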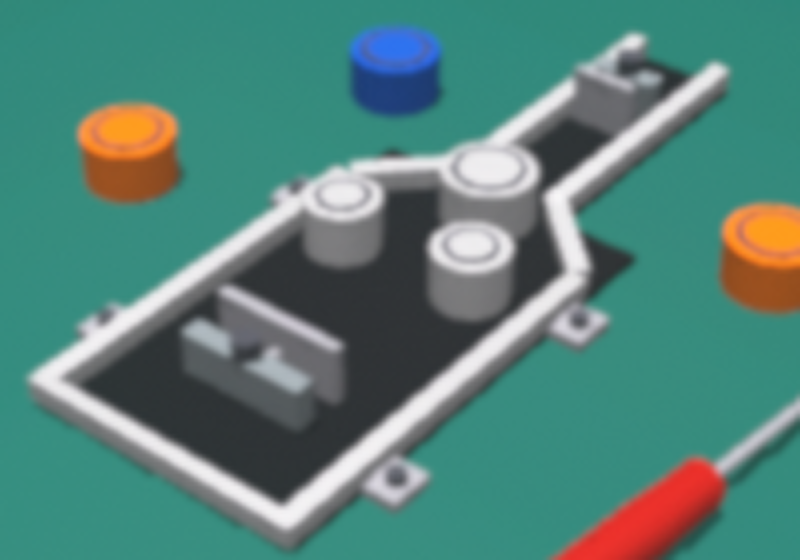

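```bash
cat >> h.py <<'E'
def c2f(p): return (np.atleast_2d(np.array(p,float))+0.5)/3.3-0.5+np.array([170,190])
E
python3 - <<'E'
from h import *
from scipy.optimize import least_squares
# top wall corners in crop; z=.016. 
cr=[(739,57),(756,313),(32,164),(32,270),(302,152),(303,257),(727,74),(740,298)]
W=px2w('top',c2f(cr),.016)[:,:2]*1e3
# model: rear outer, lane end outer, (mouth skip) , rear inner
M=np.array([[-232,78],[-232,-78],[200,-32],[200,32]],float)
print(W.round(1))
# feeder y: image down?
idx=[0,1,2,3,6,7]
M=np.array([[-232,-78],[-232,78],[200,-32],[200,32],[-222,-68],[-222,68]],float)
def res(p):
    c,s=np.cos(p[2]),np.sin(p[2]); return ((M@np.array([[c,s],[-s,c]])+p[:2])-W[idx]).ravel()
best=min((least_squares(res,[500,-100,a]) for a in(1.57,-1.57)),key=lambda r:r.cost)
print(best.x,best.cost,best.fun.round(1))
p=best.x
def tof(w):
    c,s=np.cos(p[2]),np.sin(p[2]); return (w-p[:2])@np.array([[c,-s],[s,c]])
D=px2w('top',c2f([(337,198),(434,139),(449,266)]),.034)[:,:2]*1e3
print(D.round(1),tof(D).round(1))
P=px2w('top',c2f([(612,126),(602,127),(617,245),(608,247),(160,177),(161,238),(150,177),(150,238)]),.037)[:,:2]*1e3
print(tof(P).round(1))
np.save('pose.npy',p)
E
```

```text
[[ 666.8 -275. ]
 [ 511.8 -281.1]
 [ 603.9  152.6]
 [ 540.1  150.8]
 [ 610.2  -10. ]
 [ 546.9  -11.1]
 [ 656.4 -267.5]
 [ 520.8 -271.8]]
[579.96631479 -47.40431786  -4.67310897] 2.711840294613232 [ 0.2 -1.1 -0.6 -1.2  0.1  1.1  0.   0.4  0.3  0.9 -0.  -0.1]
[[580.4 -33. ]
 [615.1 -90.1]
 [540.  -98.7]] [[ 14.4  -1. ]
 [-44.1 -33.4]
 [-49.7  41.9]]
[[-149.3  -35.9]
 [-143.3  -35.6]
 [-148.3   34.3]
 [-142.9   35.3]
 [ 117.5  -17.8]
 [ 117.7   18.1]
 [ 123.3  -18.1]
 [ 124.1   17.8]]
```

Request:
jog_arm([
  {"gripper": 20,"ay": 0.135},
  {"ay": 0.135},
  {"ay": 0.135},
  {"ay": 0.135},
  {"ay": 0.135},
  {"ay": 0.135},
  {"ay": 0.135},
  {"ay": 0.13},
], newtons=20)

```text
schema error: expected keys gripper, tx, ty, tz, ax, ay, az
```

```bash
cat >> h.py <<'E'
def to(fx,fy,z=None,yaw=None):
    """deltas in tool mm to reach feeder point; prints state. yaw: deg of tool z relative feeder x"""
    p=np.load('pose.npy'); o=get_obs(); Rm=R.from_rotvec(o['orientation']).as_matrix()
    c,s=np.cos(p[2]),np.sin(p[2]); t=o['tcp_pos']*1e3
    f=(t[:2]-p[:2])@np.array([[c,-s],[s,c]])
    cur=(np.degrees(np.arctan2(Rm[1,2],Rm[0,2])-p[2])+180)%360-180
    w=np.array([c*fx-s*fy+p[0],s*fx+c*fy+p[1],t[2] if z is None else z])
    F=o['contact_force']; Ff=np.array([F[0]*c+F[1]*s,-F[0]*s+F[1]*c,F[2]])
    print('clk %.2f feeder'%o['clock'],f.round(1),'z %.1f yaw %.1f'%(t[2],cur),'F',Ff.round(2),'grip %.1f'%(o['grip_width']*1e3),'tilt',Rm[2].round(3))
    d=Rm.T@(w-t); print('to target tool mm',d.round(1),'ay for yaw0',round(np.radians(cur),3))
E
python3 -c "
from h import *
to(67,-1)"
```

```text
clk 0.10 feeder [663.6 257.2] z 223.1 yaw 61.6 F [ 0.53 -0.34 -0.64] grip 85.3 tilt [-0.002 -1.    -0.   ]
to target tool mm [-402.3    0.7 -510.6] ay for yaw0 1.076
```

Request:
jog_arm([
  {"gripper": 20,"tx": 0,"ty": 0,"tz": 0,"ax": 0,"ay": 0.135,"az": 0},
  {"gripper": 20,"tx": 0,"ty": 0,"tz": 0,"ax": 0,"ay": 0.135,"az": 0},
  {"gripper": 20,"tx": 0,"ty": 0,"tz": 0,"ax": 0,"ay": 0.135,"az": 0},
  {"gripper": 20,"tx": 0,"ty": 0,"tz": 0,"ax": 0,"ay": 0.135,"az": 0},
  {"gripper": 20,"tx": 0,"ty": 0,"tz": 0,"ax": 0,"ay": 0.135,"az": 0},
  {"gripper": 20,"tx": 0,"ty": 0,"tz": 0,"ax": 0,"ay": 0.135,"az": 0},
  {"gripper": 20,"tx": 0,"ty": 0,"tz": 0,"ax": 0,"ay": 0.135,"az": 0},
  {"gripper": 20,"tx": 0,"ty": 0,"tz": 0,"ax": 0,"ay": 0.13,"az": 0},
], newtons=20)

```text
clock: 0.9
tcp_pos: [0.2969, 0.6058, 0.2235]
orientation: [-1.572, -0.027, 0.028]
contact_force: [0.3, -0.2, 0.1]
grip_width: 0.0198
```

```bash
python3 -c "
from h import *
to(67,-1)"
```

```text
clk 0.90 feeder [663.8 257.2] z 223.5 yaw -0.3 F [-0.17 -0.3   0.09] grip 19.8 tilt [-0.    -1.    -0.001]
to target tool mm [ 2.610e+02  4.000e-01 -5.956e+02] ay for yaw0 -0.005
```

Request:
jog_arm([
  {"gripper": 20,"tx": 21,"ty": 0,"tz": -45,"ax": 0,"ay": 0,"az": 0},
  {"gripper": 20,"tx": 21,"ty": 0,"tz": -45,"ax": 0,"ay": 0,"az": 0},
  {"gripper": 20,"tx": 21,"ty": 0,"tz": -45,"ax": 0,"ay": 0,"az": 0},
  {"gripper": 20,"tx": 21,"ty": 0,"tz": -45,"ax": 0,"ay": 0,"az": 0},
  {"gripper": 20,"tx": 21,"ty": 0,"tz": -45,"ax": 0,"ay": 0,"az": 0},
  {"gripper": 20,"tx": 21,"ty": 0,"tz": -45,"ax": 0,"ay": 0,"az": 0},
  {"gripper": 20,"tx": 21,"ty": 0,"tz": -45,"ax": 0,"ay": 0,"az": 0},
  {"gripper": 20,"tx": 21,"ty": 0,"tz": -45,"ax": 0,"ay": 0,"az": 0},
  {"gripper": 20,"tx": 21,"ty": 0,"tz": -45,"ax": 0,"ay": 0,"az": 0},
  {"gripper": 20,"tx": 21,"ty": 0,"tz": -45,"ax": 0,"ay": 0,"az": 0},
  {"gripper": 20,"tx": 21,"ty": 0,"tz": -45,"ax": 0,"ay": 0,"az": 0},
  {"gripper": 20,"tx": 21,"ty": 0,"tz": -45,"ax": 0,"ay": 0,"az": 0},
])

```text
clock: 2.1
tcp_pos: [0.5708, 0.0748, 0.2239]
orientation: [-1.57, -0.031, 0.032]
contact_force: [1.4, 0.8, -0.5]
grip_width: 0.02
```

```bash
python3 -c "
from h import *
to(67,-1,60)"
```

```text
clk 2.10 feeder [122.5   4.3] z 223.9 yaw 0.1 F [ 0.78 -1.47 -0.52] grip 20.0 tilt [-0. -1.  0.]
to target tool mm [  5.3 163.8 -55.5] ay for yaw0 0.001
```

Go to TCP height about 60 mm (tip ~46) and check the fingertip height with the cameras.

Request:
jog_arm([
  {"gripper": 20,"tx": 5,"ty": 0,"tz": -28,"ax": 0,"ay": 0,"az": 0},
  {"gripper": 20,"tx": 0,"ty": 0,"tz": -27,"ax": 0,"ay": 0,"az": 0},
  {"gripper": 20,"tx": 0,"ty": 40,"tz": 0,"ax": 0,"ay": 0,"az": 0},
  {"gripper": 20,"tx": 0,"ty": 40,"tz": 0,"ax": 0,"ay": 0,"az": 0},
  {"gripper": 20,"tx": 0,"ty": 40,"tz": 0,"ax": 0,"ay": 0,"az": 0},
  {"gripper": 20,"tx": 0,"ty": 30,"tz": 0,"ax": 0,"ay": 0,"az": 0},
  {"gripper": 20,"tx": 0,"ty": 14,"tz": 0,"ax": 0,"ay": 0,"az": 0},
  {"gripper": 20,"tx": 0,"ty": 0,"tz": 0,"ax": 0,"ay": 0,"az": 0},
])

```text
clock: 2.9
tcp_pos: [0.5763, 0.0217, 0.0583]
orientation: [-1.571, -0.028, 0.034]
contact_force: [-0.3, -0.1, 0.5]
grip_width: 0.0201
```

```bash
python3 -c "
from h import *
to(67,-1,38)
for n,b in(('scene',(300,130,440,250)),('top',(170,190,410,310))):
    f=vision.grab_frame(n)[:,:,::-1].copy(); crop(f,f'pics/{n}1.png',*b,5 if n=='scene' else 3.3)
t=get_obs()['tcp_pos']
print(w2px('scene',[t-[0,0,.014],t-[0,0,.027],t])-[300,130])
"
```

```text
clk 2.90 feeder [69.2  1. ] z 58.3 yaw 0.0 F [-0.08  0.28  0.5 ] grip 20.1 tilt [-0.004 -1.    -0.001]
to target tool mm [ 2.1 20.3 -2.2] ay for yaw0 0.001
[[62.58960448 90.16662666]
 [62.32526218 95.43887057]
 [62.87764378 84.40812389]]
```

View pics/scene1.png

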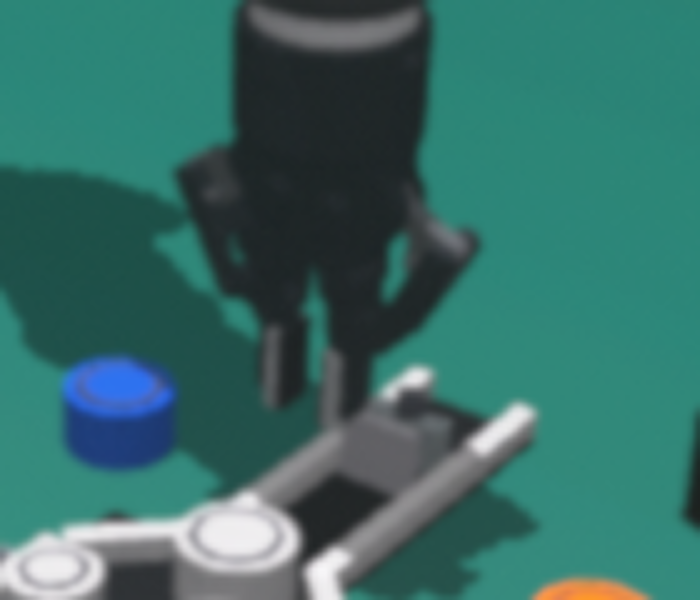

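View pics/top1.png

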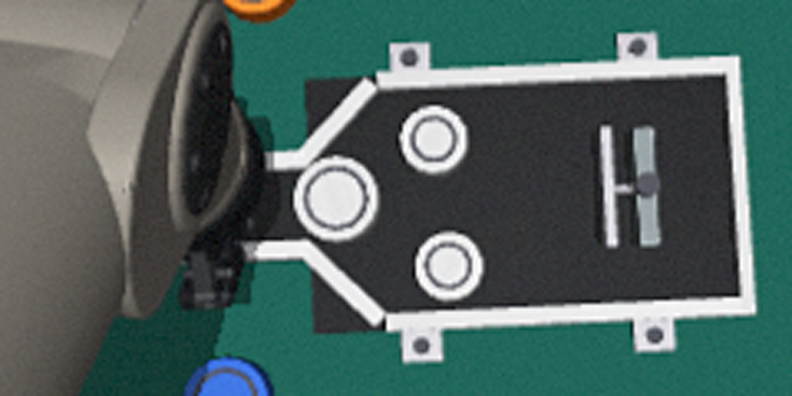

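```bash
python3 -c "
from h import *
p=np.load('pose.npy');c,s=np.cos(p[2]),np.sin(p[2])
W=lambda x,y,z:[(c*x-s*y+p[0])/1e3,(s*x+c*y+p[1])/1e3,z/1e3]
for P in [(200,-32,16),(200,32,16),(14.4,-1,34),(-232,-78,16),(-232,78,16),(35,-22,16)]:
    print(P,w2px('scene',W(*P))[0].round(1),((w2px('scene',W(*P))[0]-[300,130])*5).round(), ((w2px('scene',W(*P))[0]-[225,195])*4).round())
t=get_obs()['tcp_pos']
for x in(-10,10,-24,24):
  for zz in(-11,11):
    print(x,zz,[((w2px('scene',t+[x/1e3,zz/1e3,-h/1e3])[0]-[300,130])*5).round() for h in(0,7,14)])
"
```

```text
(200, -32, 16) [406.7 212. ] [534. 410.] [727.  68.]
(200, 32, 16) [382.7 203. ] [413. 365.] [631.  32.]
(14.4, -1, 34) [346.7 236.9] [233. 535.] [487. 168.]
(-232, -78, 16) [295.8 327.3] [-21. 986.] [283. 529.]
(-232, 78, 16) [231.1 289.5] [-345.  798.] [ 24. 378.]
(35, -22, 16) [360.7 243.4] [304. 567.] [543. 193.]
-10 -11 [array([279., 424.]), array([278., 439.]), array([278., 453.])]
-10 11 [array([311., 403.]), array([310., 418.]), array([310., 432.])]
10 -11 [array([318., 441.]), array([317., 456.]), array([316., 470.])]
10 11 [array([350., 420.]), array([349., 434.]), array([348., 448.])]
-24 -11 [array([252., 413.]), array([251., 427.]), array([251., 442.])]
-24 11 [array([284., 392.]), array([284., 406.]), array([283., 421.])]
24 -11 [array([345., 453.]), array([345., 468.]), array([344., 482.])]
24 11 [array([378., 431.]), array([377., 446.]), array([376., 460.])]
```

```bash
python3 -c "
from h import *
t=get_obs()['tcp_pos']; print(t)
f=vision.grab_frame('scene')[:,:,::-1].copy()
f=np.clip(f.astype(float)*1.8+20,0,255).astype('uint8')
s=10;x0,y0=335,170
g=cv2.resize(f[y0:y0+60,x0:x0+70],None,fx=s,fy=s,interpolation=cv2.INTER_CUBIC)
for h,col in((0,(0,0,255)),(14,(0,255,255)),(-20,(255,0,255))):
  for x in(-10,10):
    for zz in(-11,11):
      q=(w2px('scene',t+[x/1e3,zz/1e3,-h/1e3])[0]-[x0,y0]+.5)*s
      cv2.circle(g,tuple(int(v) for v in q),4,col,-1)
cv2.imwrite('pics/s2.png',g)
"
```

```text
[0.57846989 0.02173792 0.06095191]
```

View pics/s2.png

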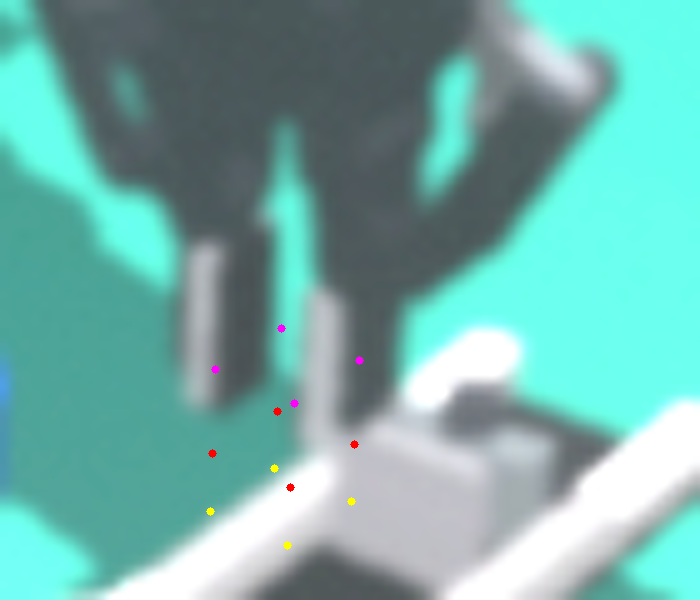

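```bash
python3 -c "
from h import *
p=np.load('pose.npy');c,s=np.cos(p[2]),np.sin(p[2])
W=lambda x,y,z:[(c*x-s*y+p[0])/1e3,(s*x+c*y+p[1])/1e3,z/1e3]
for P in [(117.5,-18,37),(117.5,18,37),(117.5,-18,4),(117.5,18,4)]: print(P,((w2px('scene',W(*P))[0]-[335,170]+.5)*10).round())
o=get_obs();print(o['tcp_pos'],o['clock'],o['qvel'].round(3))
"
```

```text
(117.5, -18, 37) [474. 477.]
(117.5, 18, 37) [334. 423.]
(117.5, -18, 4) [464. 607.]
(117.5, 18, 4) [327. 551.]
[0.57897175 0.02180065 0.06150428] 3.05 [-0.003 -0.01   0.004 -0.001 -0.002 -0.003  0.001]
```

Request:
jog_arm([
  {"gripper": 20,"tx": 1,"ty": 11,"tz": -2,"ax": 0,"ay": 0,"az": 0},
  {"gripper": 20,"tx": 1,"ty": 11,"tz": 0,"ax": 0,"ay": 0,"az": 0},
  {"gripper": 20,"tx": 0,"ty": 0,"tz": 0,"ax": 0,"ay": 0,"az": 0},
  {"gripper": 20,"tx": 0,"ty": 0,"tz": 0,"ax": 0,"ay": 0,"az": 0},
])

```text
clock: 3.45
tcp_pos: [0.5795, 0.0199, 0.0376]
orientation: [-1.571, -0.031, 0.032]
contact_force: [0.2, -0.4, 0.8]
grip_width: 0.0203
```

```bash
python3 -c "
from h import *
to(67,-1,38)
t=get_obs()['tcp_pos']
f=vision.grab_frame('scene')[:,:,::-1].copy()
f=np.clip(f.astype(float)*1.8+20,0,255).astype('uint8')
s=9;x0,y0=325,180
g=cv2.resize(f[y0:y0+65,x0:x0+85],None,fx=s,fy=s,interpolation=cv2.INTER_CUBIC)
for h,col in((0,(0,0,255)),(14,(0,255,255))):
  for x in(-10,10):
    for zz in(-11,11):
      q=(w2px('scene',t+[x/1e3,zz/1e3,-h/1e3])[0]-[x0,y0]+.5)*s
      cv2.circle(g,tuple(int(v) for v in q),4,col,-1)
cv2.imwrite('pics/s3.png',g)
"
```

```text
clk 3.45 feeder [67.3 -2.1] z 37.6 yaw 0.0 F [-0.45 -0.23  0.85] grip 20.3 tilt [-0.001 -1.    -0.   ]
to target tool mm [-1.1 -0.4 -0.3] ay for yaw0 0.001
```

View pics/s3.png

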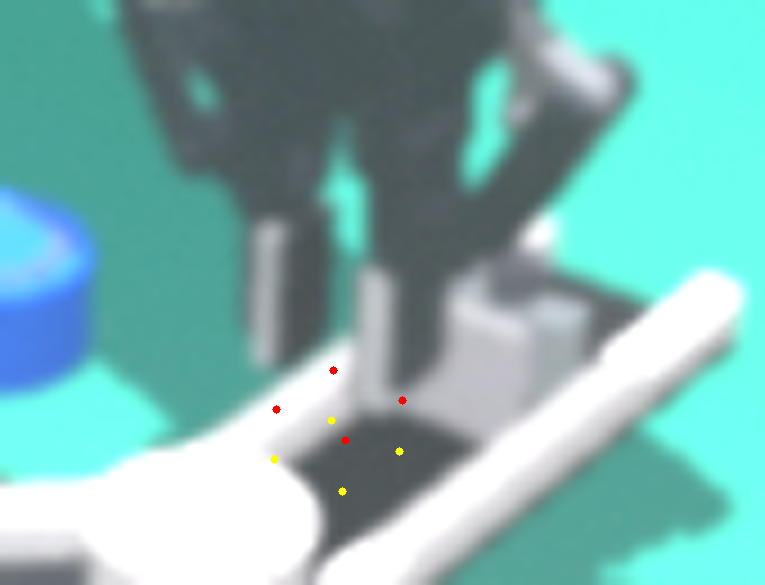

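Request:
jog_arm([
  {"gripper": 0,"tx": 0,"ty": 0,"tz": 0,"ax": 0,"ay": 0,"az": 0},
  {"gripper": 0,"tx": 0,"ty": 0,"tz": 0,"ax": 0,"ay": 0,"az": 0},
  {"gripper": 0,"tx": 0,"ty": 0,"tz": 0,"ax": 0,"ay": 0,"az": 0},
  {"gripper": 0,"tx": 0,"ty": 0,"tz": 0,"ax": 0,"ay": 0,"az": 0},
])

```text
clock: 3.9
tcp_pos: [0.5799, 0.02, 0.0382]
orientation: [-1.57, -0.032, 0.031]
contact_force: [-0.5, -0.8, -0.5]
grip_width: 0.0
```

```bash
cat >> h.py <<'E'
def snap(name,x0=325,y0=180,w=85,hh=65,s=9,gain=1.8,dots=True):
    t=get_obs()['tcp_pos']
    f=vision.grab_frame('scene')[:,:,::-1].copy()
    f=np.clip(f.astype(float)*gain+10,0,255).astype('uint8')
    g=cv2.resize(f[y0:y0+hh,x0:x0+w],None,fx=s,fy=s,interpolation=cv2.INTER_CUBIC)
    if dots:
     for h,col in((0,(0,0,255)),(14,(0,255,255))):
      for zz in(-11,11):
       q=(w2px('scene',t+[0,zz/1e3,-h/1e3])[0]-[x0,y0]+.5)*s
       cv2.circle(g,tuple(int(v) for v in q),4,col,-1)
    cv2.imwrite(name,g)
E
python3 -c "
from h import *
to(67,-1,38)
snap('pics/s4.png',gain=1.3)
"
```

```text
clk 3.90 feeder [67.3 -2.5] z 38.2 yaw 0.0 F [-0.77  0.54 -0.5 ] grip 0.0 tilt [ 0. -1.  0.]
to target tool mm [-1.5  0.2 -0.3] ay for yaw0 0.001
```

View pics/s4.png

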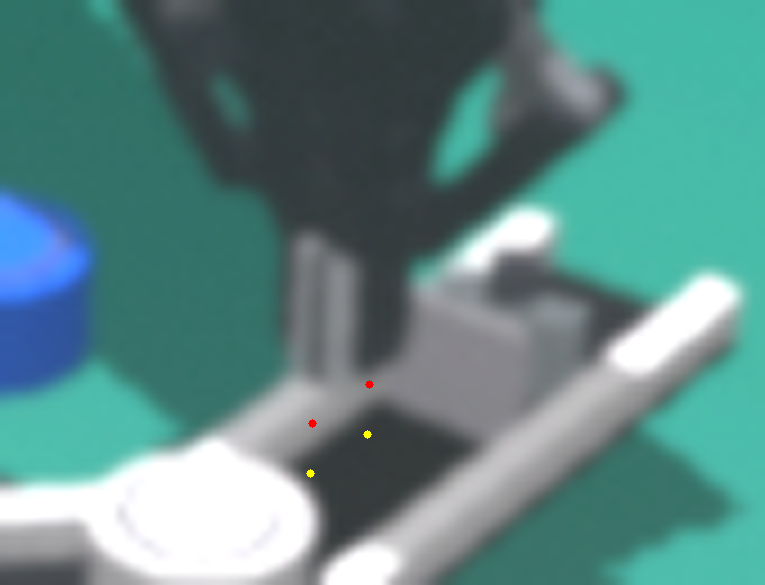

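Request:
jog_arm([
  {"gripper": 0,"tx": -1.5,"ty": 4,"tz": 0,"ax": 0,"ay": 0,"az": 0},
  {"gripper": 0,"tx": 0,"ty": 4,"tz": 0,"ax": 0,"ay": 0,"az": 0},
  {"gripper": 0,"tx": 0,"ty": 4,"tz": 0,"ax": 0,"ay": 0,"az": 0},
  {"gripper": 0,"tx": 0,"ty": 3,"tz": 0,"ax": 0,"ay": 0,"az": 0},
  {"gripper": 0,"tx": 0,"ty": 0,"tz": 0,"ax": 0,"ay": 0,"az": 0},
])

```text
clock: 4.45
tcp_pos: [0.5779, 0.0198, 0.0224]
orientation: [-1.571, -0.031, 0.032]
contact_force: [0.0, -0.9, 0.3]
grip_width: -0.0005
```

```bash
python3 -c "
from h import *
to(67,-1,38)
snap('pics/s5.png',gain=1.3)
"
```

```text
clk 4.45 feeder [67.3 -0.6] z 22.4 yaw 0.0 F [-0.95  0.    0.27] grip -0.5 tilt [-0.001 -1.    -0.   ]
to target tool mm [  0.4 -15.6  -0.3] ay for yaw0 0.001
```

View pics/s5.png

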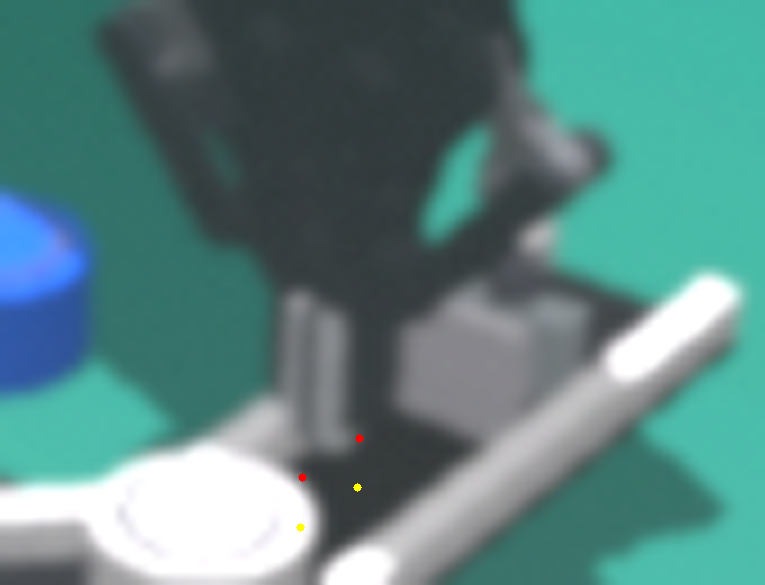

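Request:
jog_arm([
  {"gripper": 0,"tx": 0,"ty": 1.5,"tz": 0,"ax": 0,"ay": 0,"az": 0},
  {"gripper": 0,"tx": 0,"ty": 1.5,"tz": 0,"ax": 0,"ay": 0,"az": 0},
  {"gripper": 0,"tx": 0,"ty": 1,"tz": 0,"ax": 0,"ay": 0,"az": 0},
  {"gripper": 0,"tx": 0,"ty": 0,"tz": 0,"ax": 0,"ay": 0,"az": 0},
])

```text
clock: 4.9
tcp_pos: [0.5782, 0.0199, 0.0189]
orientation: [-1.571, -0.031, 0.032]
contact_force: [-0.2, 0.1, 0.2]
grip_width: 0.0001
```

Request:
jog_arm([
  {"gripper": 0,"tx": 0,"ty": 1,"tz": 0,"ax": 0,"ay": 0,"az": 0},
  {"gripper": 0,"tx": 0,"ty": 1,"tz": 0,"ax": 0,"ay": 0,"az": 0},
  {"gripper": 0,"tx": 0,"ty": 0,"tz": 0,"ax": 0,"ay": 0,"az": 0},
])

```text
clock: 5.2
tcp_pos: [0.5782, 0.0199, 0.0169]
orientation: [-1.571, -0.031, 0.032]
contact_force: [0.2, 1.0, -0.4]
grip_width: 0.0002
```

Request:
jog_arm([
  {"gripper": 0,"tx": 0,"ty": 1,"tz": 0,"ax": 0,"ay": 0,"az": 0},
  {"gripper": 0,"tx": 0,"ty": 1,"tz": 0,"ax": 0,"ay": 0,"az": 0},
  {"gripper": 0,"tx": 0,"ty": 1,"tz": 0,"ax": 0,"ay": 0,"az": 0},
  {"gripper": 0,"tx": 0,"ty": 0,"tz": 0,"ax": 0,"ay": 0,"az": 0},
])

```text
clock: 5.6
tcp_pos: [0.5781, 0.0199, 0.0138]
orientation: [-1.571, -0.031, 0.032]
contact_force: [-0.2, 0.5, 0.2]
grip_width: -0.0003
```

```bash
python3 -c "
from h import *
to(67,-1,38)
snap('pics/s6.png',gain=1.3)
"
```

```text
clk 5.60 feeder [67.3 -0.8] z 13.8 yaw 0.0 F [0.51 0.14 0.18] grip -0.3 tilt [-0. -1. -0.]
to target tool mm [  0.2 -24.2  -0.3] ay for yaw0 0.001
```

View pics/s6.png

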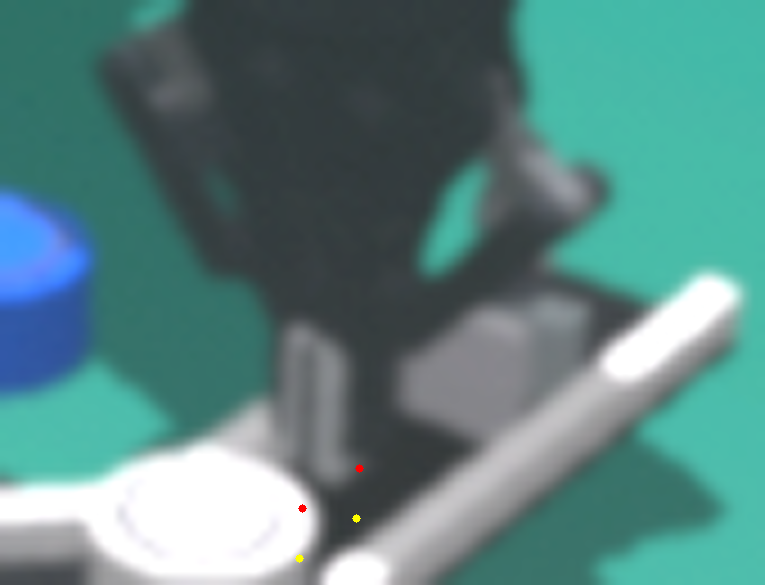

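Request:
jog_arm([
  {"gripper": 20,"tx": 0,"ty": 0,"tz": -4,"ax": 0,"ay": 0,"az": 0},
  {"gripper": 20,"tx": 0,"ty": 0,"tz": -4,"ax": 0,"ay": 0,"az": 0},
  {"gripper": 20,"tx": 0,"ty": 0,"tz": -3,"ax": 0,"ay": 0,"az": 0},
  {"gripper": 20,"tx": 0,"ty": 0,"tz": -3,"ax": 0,"ay": 0,"az": 0},
  {"gripper": 20,"tx": 0,"ty": 0,"tz": -3,"ax": 0,"ay": 0,"az": 0},
  {"gripper": 20,"tx": 0,"ty": 0,"tz": -3,"ax": 0,"ay": 0,"az": 0},
  {"gripper": 20,"tx": 0,"ty": 0,"tz": -3,"ax": 0,"ay": 0,"az": 0},
  {"gripper": 20,"tx": 0,"ty": 0,"tz": -3,"ax": 0,"ay": 0,"az": 0},
])

```text
clock: 6.45
tcp_pos: [0.5793, -0.0059, 0.014]
orientation: [-1.57, -0.032, 0.032]
contact_force: [0.3, 0.3, 0.2]
grip_width: 0.0202
```

```bash
python3 -c "
from h import *
to(0,-1,14)
snap('pics/s7.png',300,190,90,70,8,gain=1.2,dots=False)
"
```

```text
clk 6.45 feeder [41.5 -1. ] z 14.0 yaw 0.1 F [ 0.31 -0.32  0.24] grip 20.2 tilt [-0. -1.  0.]
to target tool mm [ -0.   -0.  -41.5] ay for yaw0 0.001
```

View pics/s7.png

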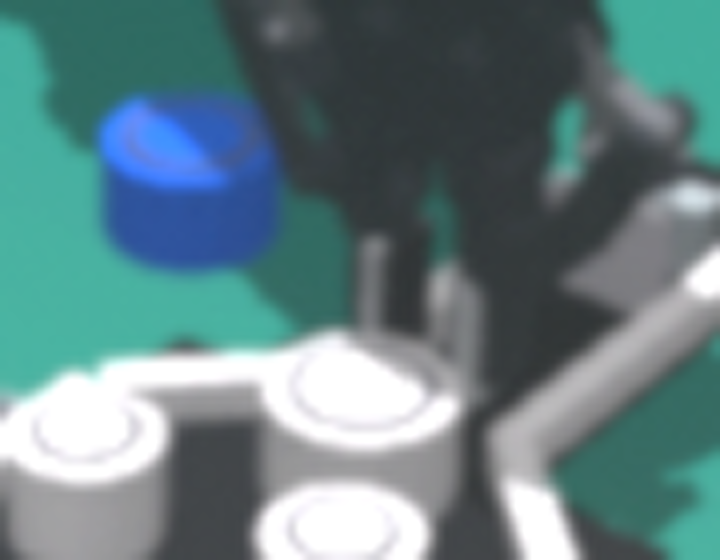

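Request:
jog_arm([
  {"gripper": 20,"tx": 0,"ty": 0,"tz": -3,"ax": 0,"ay": 0,"az": 0},
  {"gripper": 20,"tx": 0,"ty": 0,"tz": -3,"ax": 0,"ay": 0,"az": 0},
  {"gripper": 20,"tx": 0,"ty": 0,"tz": -3,"ax": 0,"ay": 0,"az": 0},
  {"gripper": 20,"tx": 0,"ty": 0,"tz": -3,"ax": 0,"ay": 0,"az": 0},
  {"gripper": 20,"tx": 0,"ty": 0,"tz": -3,"ax": 0,"ay": 0,"az": 0},
  {"gripper": 20,"tx": 0,"ty": 0,"tz": -3,"ax": 0,"ay": 0,"az": 0},
  {"gripper": 20,"tx": 0,"ty": 0,"tz": -3,"ax": 0,"ay": 0,"az": 0},
  {"gripper": 20,"tx": 0,"ty": 0,"tz": -3,"ax": 0,"ay": 0,"az": 0},
])

```text
clock: 7.3
tcp_pos: [0.5802, -0.0303, 0.014]
orientation: [-1.57, -0.031, 0.031]
contact_force: [-0.2, 1.9, 0.2]
grip_width: 0.0201
```

```bash
python3 -c "
from h import *
to(0,-1,14)
snap('pics/s8.png',270,190,110,90,7,gain=1.1,dots=False)
crop(vision.grab_frame('top')[:,:,::-1],'pics/t8.png',170,190,410,310,3.3)
"
```

```text
clk 7.30 feeder [17.1 -0.9] z 14.0 yaw 0.0 F [1.95 0.09 0.15] grip 20.1 tilt [-0. -1.  0.]
to target tool mm [  0.   -0.  -17.1] ay for yaw0 0.001
```

View pics/s8.png

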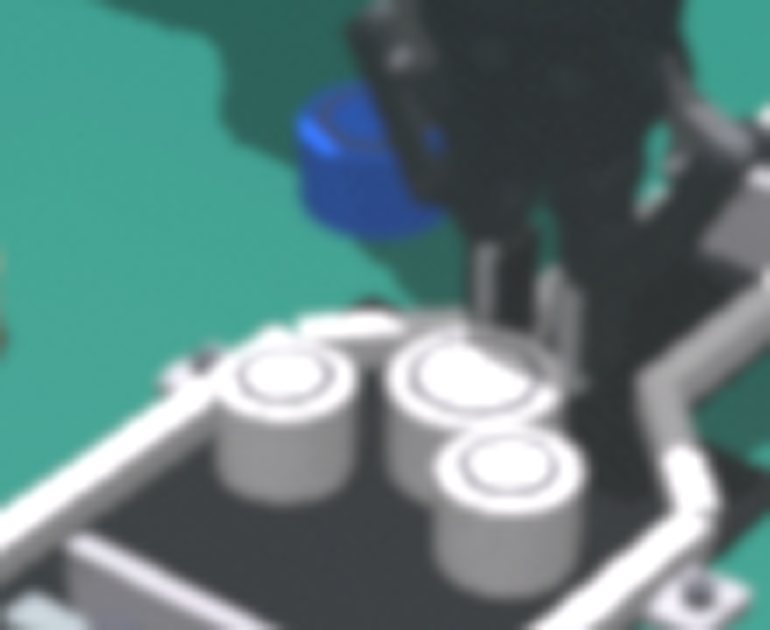

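View pics/t8.png

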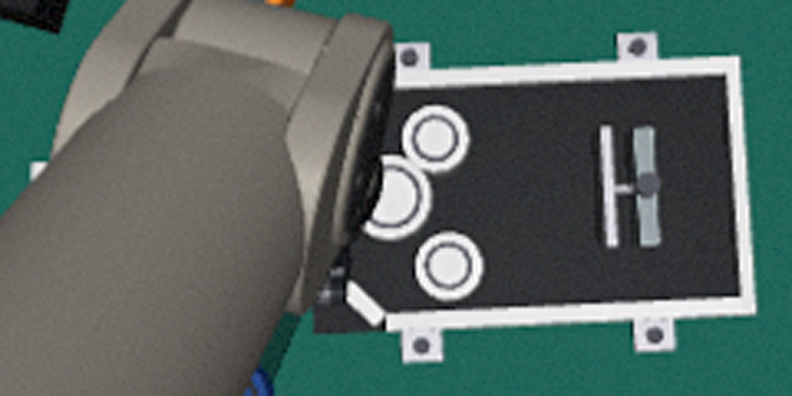

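Request:
jog_arm([
  {"gripper": 20,"tx": 0,"ty": 0,"tz": -3,"ax": 0,"ay": 0,"az": 0},
  {"gripper": 20,"tx": 0,"ty": 0,"tz": -3,"ax": 0,"ay": 0,"az": 0},
  {"gripper": 20,"tx": 0,"ty": 0,"tz": -3,"ax": 0,"ay": 0,"az": 0},
  {"gripper": 20,"tx": 0,"ty": 0,"tz": -3,"ax": 0,"ay": 0,"az": 0},
  {"gripper": 20,"tx": 0,"ty": 0,"tz": -3,"ax": 0,"ay": 0,"az": 0},
  {"gripper": 20,"tx": 0,"ty": 0,"tz": -3,"ax": 0,"ay": 0,"az": 0},
])

```text
clock: 8.0
tcp_pos: [0.5809, -0.0484, 0.014]
orientation: [-1.571, -0.031, 0.031]
contact_force: [-0.8, 0.4, -0.2]
grip_width: 0.02
```

```bash
python3 -c "
from h import *
to(-20,0,14)
snap('pics/s9.png',270,190,110,90,7,gain=1.1,dots=False)
crop(vision.grab_frame('top')[:,:,::-1],'pics/t9.png',170,190,410,310,3.3)
"
```

```text
clk 8.00 feeder [-1.  -0.9] z 14.0 yaw 0.0 F [ 0.45  0.74 -0.2 ] grip 20.0 tilt [-0. -1. -0.]
to target tool mm [ -0.9  -0.  -19. ] ay for yaw0 0.001
```

View pics/s9.png

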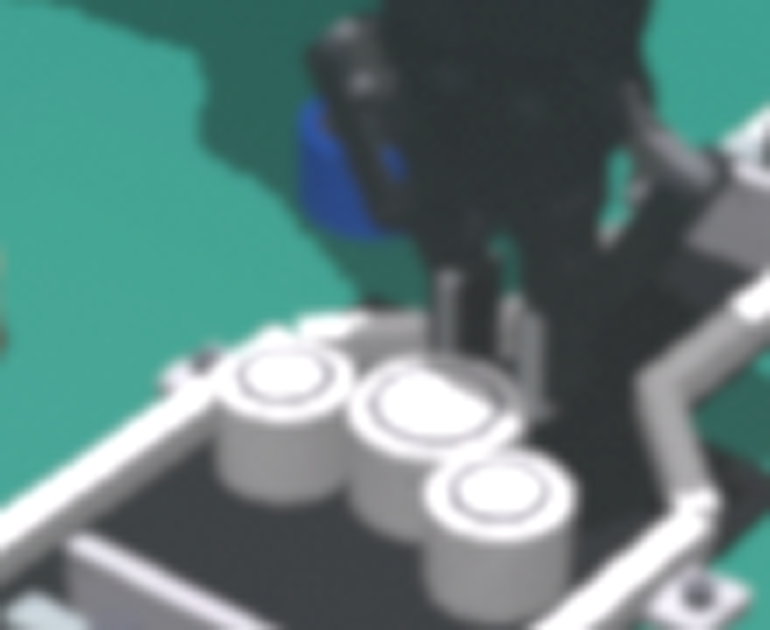

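View pics/t9.png

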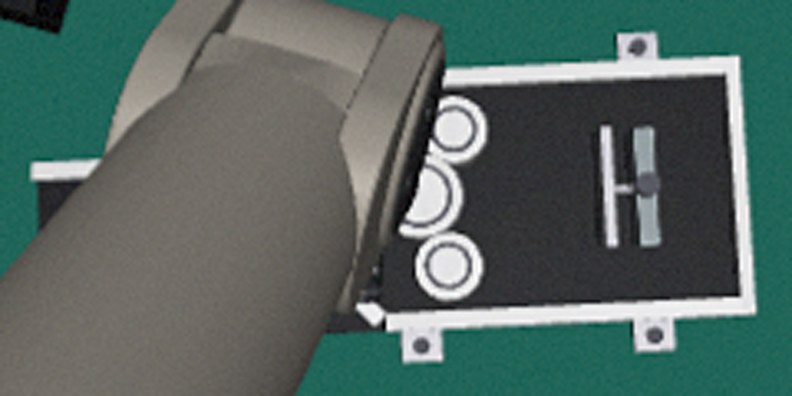

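Request:
jog_arm([
  {"gripper": 20,"tx": 0,"ty": 0,"tz": -3,"ax": 0,"ay": 0,"az": 0},
  {"gripper": 20,"tx": 0,"ty": 0,"tz": -3,"ax": 0,"ay": 0,"az": 0},
  {"gripper": 20,"tx": 0,"ty": 0,"tz": -3,"ax": 0,"ay": 0,"az": 0},
  {"gripper": 20,"tx": 0,"ty": 0,"tz": -3,"ax": 0,"ay": 0,"az": 0},
])

```text
clock: 8.5
tcp_pos: [0.5816, -0.0602, 0.014]
orientation: [-1.57, -0.032, 0.031]
contact_force: [-0.1, 1.7, -0.3]
grip_width: 0.0199
```

Request:
jog_arm([
  {"gripper": 20,"tx": 0,"ty": 0,"tz": -3,"ax": 0,"ay": 0,"az": 0},
  {"gripper": 20,"tx": 0,"ty": 0,"tz": -3,"ax": 0,"ay": 0,"az": 0},
  {"gripper": 20,"tx": 0,"ty": 0,"tz": -3,"ax": 0,"ay": 0,"az": 0},
  {"gripper": 20,"tx": 0,"ty": 0,"tz": -3,"ax": 0,"ay": 0,"az": 0},
])

```text
clock: 8.9
tcp_pos: [0.5818, -0.0724, 0.014]
orientation: [-1.571, -0.031, 0.031]
contact_force: [-1.4, 1.7, 0.3]
grip_width: 0.0201
```

```bash
python3 -c "
from h import *
to(-20,0,14)
snap('pics/s10.png',260,190,120,100,6,gain=1.1,dots=False)
crop(vision.grab_frame('top')[:,:,::-1],'pics/t10.png',170,190,410,310,3.3)
"
```

```text
clk 8.90 feeder [-25.1  -0.9] z 14.0 yaw 0.0 F [1.75 1.37 0.31] grip 20.1 tilt [-0. -1. -0.]
to target tool mm [-0.9 -0.   5.1] ay for yaw0 0.001
```

View pics/s10.png

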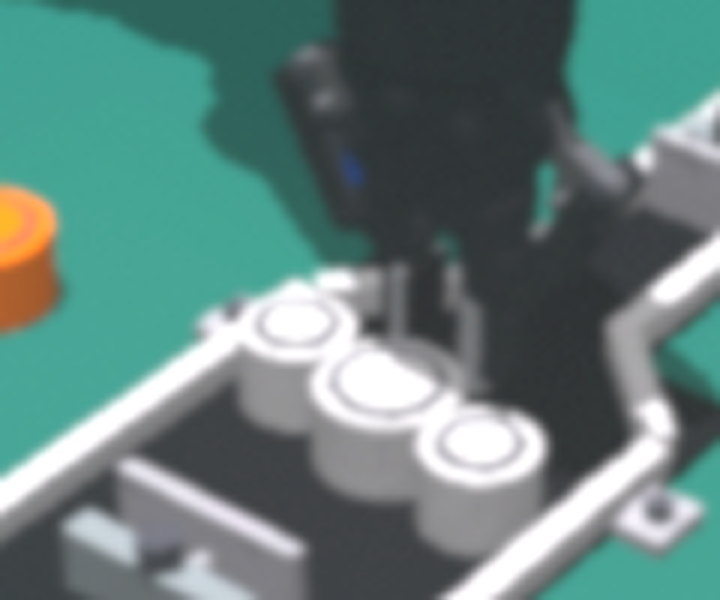

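View pics/t10.png

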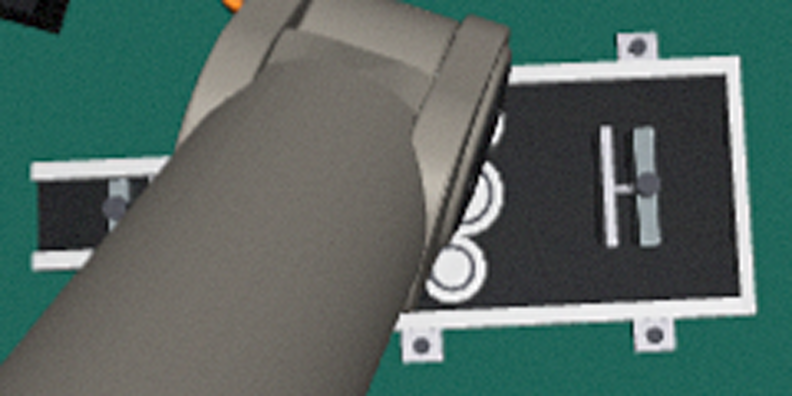

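Request:
jog_arm([
  {"gripper": 20,"tx": 0,"ty": 0,"tz": -3,"ax": 0,"ay": 0,"az": 0},
  {"gripper": 20,"tx": 0,"ty": 0,"tz": -3,"ax": 0,"ay": 0,"az": 0},
  {"gripper": 20,"tx": 0,"ty": 0,"tz": -3,"ax": 0,"ay": 0,"az": 0},
  {"gripper": 20,"tx": 0,"ty": 0,"tz": -3,"ax": 0,"ay": 0,"az": 0},
  {"gripper": 20,"tx": 0,"ty": 0,"tz": -3,"ax": 0,"ay": 0,"az": 0},
])

```text
clock: 9.5
tcp_pos: [0.5826, -0.0874, 0.014]
orientation: [-1.571, -0.031, 0.031]
contact_force: [0.4, 0.3, -0.6]
grip_width: 0.0202
```

Request:
jog_arm([
  {"gripper": 20,"tx": 0,"ty": 0,"tz": -3,"ax": 0,"ay": 0,"az": 0},
  {"gripper": 20,"tx": 0,"ty": 0,"tz": -3,"ax": 0,"ay": 0,"az": 0},
  {"gripper": 20,"tx": 0,"ty": 0,"tz": -3,"ax": 0,"ay": 0,"az": 0},
  {"gripper": 20,"tx": 0,"ty": 0,"tz": -3,"ax": 0,"ay": 0,"az": 0},
  {"gripper": 20,"tx": 0,"ty": 0,"tz": -3,"ax": 0,"ay": 0,"az": 0},
])

```text
clock: 10.0
tcp_pos: [0.5831, -0.1023, 0.014]
orientation: [-1.571, -0.031, 0.031]
contact_force: [0.4, 1.0, 0.1]
grip_width: 0.0199
```

```bash
python3 -c "
from h import *
to(-20,0,14)
snap('pics/s11.png',240,200,120,100,6,gain=1.1,dots=False)
crop(vision.grab_frame('top')[:,:,::-1],'pics/t11.png',170,190,410,310,3.3)
"
```

```text
clk 10.00 feeder [-55.  -1.] z 14.0 yaw 0.0 F [ 1.01 -0.39  0.11] grip 19.9 tilt [-0. -1.  0.]
to target tool mm [-1. -0. 35.] ay for yaw0 0.001
```

View pics/s11.png

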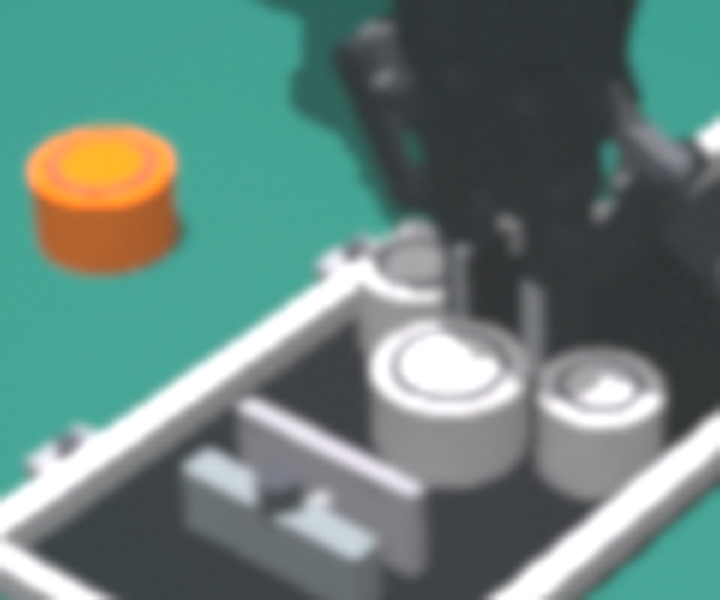

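View pics/t11.png

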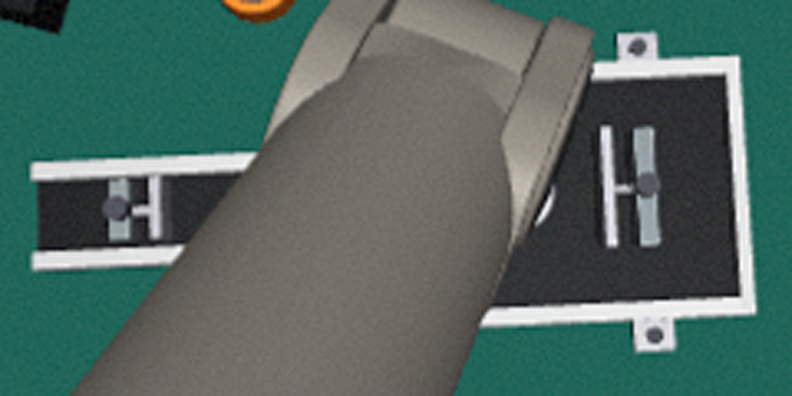

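Request:
jog_arm([
  {"gripper": 20,"tx": 0,"ty": 0,"tz": -3,"ax": 0,"ay": 0,"az": 0},
  {"gripper": 20,"tx": 0,"ty": 0,"tz": -3,"ax": 0,"ay": 0,"az": 0},
  {"gripper": 20,"tx": 0,"ty": 0,"tz": -3,"ax": 0,"ay": 0,"az": 0},
  {"gripper": 20,"tx": 0,"ty": 0,"tz": -3,"ax": 0,"ay": 0,"az": 0},
  {"gripper": 20,"tx": 0,"ty": 0,"tz": -3,"ax": 0,"ay": 0,"az": 0},
  {"gripper": 20,"tx": 0,"ty": 0,"tz": -3,"ax": 0,"ay": 0,"az": 0},
])

```text
clock: 10.7
tcp_pos: [0.5839, -0.1203, 0.014]
orientation: [-1.571, -0.031, 0.031]
contact_force: [0.2, 1.0, 0.3]
grip_width: 0.0204
```

Request:
jog_arm([
  {"gripper": 20,"tx": 0,"ty": 0,"tz": -1.5,"ax": 0,"ay": 0,"az": 0},
  {"gripper": 20,"tx": 0,"ty": 0,"tz": -1.5,"ax": 0,"ay": 0,"az": 0},
  {"gripper": 20,"tx": 0,"ty": 0,"tz": -1,"ax": 0,"ay": 0,"az": 0},
])

```text
clock: 11.0
tcp_pos: [0.584, -0.1241, 0.014]
orientation: [-1.57, -0.031, 0.031]
contact_force: [0.1, 1.3, 0.5]
grip_width: 0.0202
```

```bash
python3 -c "
from h import *
to(-20,0,14)
snap('pics/s12.png',240,200,120,100,6,gain=1.1,dots=False)
"
```

```text
clk 11.00 feeder [-76.8  -1. ] z 14.0 yaw 0.0 F [ 1.33 -0.2   0.48] grip 20.2 tilt [-0. -1.  0.]
to target tool mm [-1.  -0.  56.8] ay for yaw0 0.001
```

View pics/s12.png

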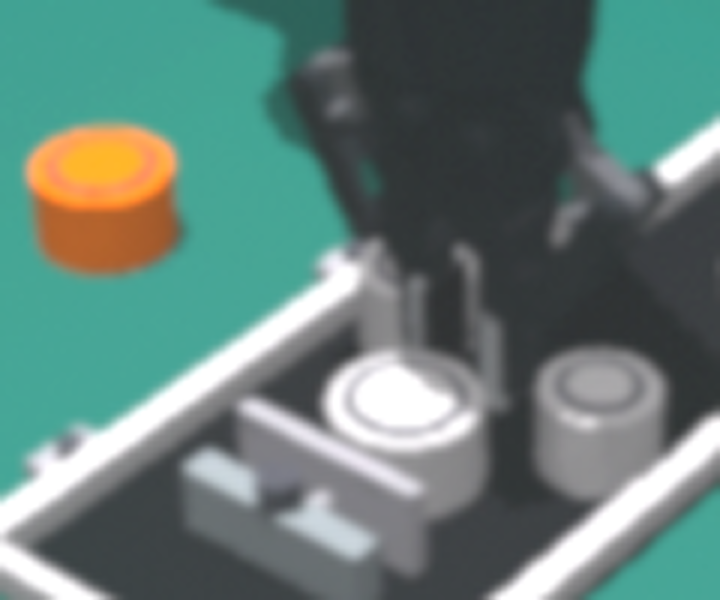

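Request:
jog_arm([
  {"gripper": 20,"tx": 0,"ty": 0,"tz": -1,"ax": 0,"ay": 0,"az": 0},
  {"gripper": 20,"tx": 0,"ty": 0,"tz": -1,"ax": 0,"ay": 0,"az": 0},
  {"gripper": 20,"tx": 0,"ty": 0,"tz": -1,"ax": 0,"ay": 0,"az": 0},
])

```text
clock: 11.35
tcp_pos: [0.5842, -0.127, 0.014]
orientation: [-1.57, -0.031, 0.032]
contact_force: [0.6, 0.9, 0.6]
grip_width: 0.0205
```

Request:
jog_arm([
  {"gripper": 20,"tx": 0,"ty": 0,"tz": -1,"ax": 0,"ay": 0,"az": 0},
  {"gripper": 20,"tx": 0,"ty": 0,"tz": -1,"ax": 0,"ay": 0,"az": 0},
])

```text
clock: 11.55
tcp_pos: [0.5842, -0.1291, 0.014]
orientation: [-1.571, -0.031, 0.031]
contact_force: [0.0, 1.2, 1.4]
grip_width: 0.0202
```

Request:
jog_arm([
  {"gripper": 20,"tx": 0,"ty": 0,"tz": -1,"ax": 0,"ay": 0,"az": 0},
])

```text
clock: 11.65
tcp_pos: [0.5842, -0.1301, 0.014]
orientation: [-1.571, -0.031, 0.031]
contact_force: [-0.6, 1.4, 1.1]
grip_width: 0.02
```

Request:
jog_arm([
  {"gripper": 20,"tx": 0,"ty": 0,"tz": -1,"ax": 0,"ay": 0,"az": 0},
])

```text
clock: 11.75
tcp_pos: [0.5843, -0.1311, 0.014]
orientation: [-1.571, -0.031, 0.031]
contact_force: [0.5, 1.4, -0.1]
grip_width: 0.0196
```

Request:
jog_arm([
  {"gripper": 20,"tx": 0,"ty": 0,"tz": -1,"ax": 0,"ay": 0,"az": 0},
])

```text
clock: 11.85
tcp_pos: [0.5843, -0.1321, 0.014]
orientation: [-1.571, -0.031, 0.031]
contact_force: [-0.7, 1.0, -0.3]
grip_width: 0.0198
```

Request:
jog_arm([
  {"gripper": 20,"tx": 0,"ty": 0,"tz": -0.5,"ax": 0,"ay": 0,"az": 0},
])

```text
clock: 11.95
tcp_pos: [0.5844, -0.1327, 0.014]
orientation: [-1.571, -0.031, 0.031]
contact_force: [-0.1, 2.3, 0.2]
grip_width: 0.0198
```

Request:
jog_arm([
  {"gripper": 20,"tx": 0,"ty": 0,"tz": -0.5,"ax": 0,"ay": 0,"az": 0},
])

```text
clock: 12.05
tcp_pos: [0.5844, -0.1327, 0.014]
orientation: [-1.57, -0.031, 0.032]
contact_force: [-0.2, 1.8, 0.9]
grip_width: 0.0203
```

Request:
jog_arm([
  {"gripper": 20,"tx": 0,"ty": 0,"tz": -0.5,"ax": 0,"ay": 0,"az": 0},
])

```text
clock: 12.15
tcp_pos: [0.5843, -0.1328, 0.0139]
orientation: [-1.57, -0.031, 0.032]
contact_force: [-0.5, 3.5, 0.9]
grip_width: 0.02
```

Request:
jog_arm([
  {"gripper": 20,"tx": 0,"ty": 0,"tz": -0.5,"ax": 0,"ay": 0,"az": 0},
])

```text
clock: 12.25
tcp_pos: [0.5844, -0.1329, 0.0139]
orientation: [-1.569, -0.032, 0.032]
contact_force: [0.4, 5.8, 1.4]
grip_width: 0.02
```

Request:
jog_arm([
  {"gripper": 20,"tx": 0,"ty": 0,"tz": -0.5,"ax": 0,"ay": 0,"az": 0},
])

```text
clock: 12.35
tcp_pos: [0.5845, -0.1332, 0.014]
orientation: [-1.569, -0.032, 0.032]
contact_force: [-0.6, 5.4, 2.0]
grip_width: 0.02
```

```bash
python3 -c "
from h import *
to(-20,0,14)
snap('pics/s13.png',240,200,120,100,6,gain=1.1,dots=False)
"
```

```text
clk 12.35 feeder [-85.9  -1.1] z 14.0 yaw 0.1 F [5.37 0.43 2.03] grip 20.0 tilt [-0.    -1.     0.001]
to target tool mm [-1.   0.1 65.9] ay for yaw0 0.002
```

View pics/s13.png

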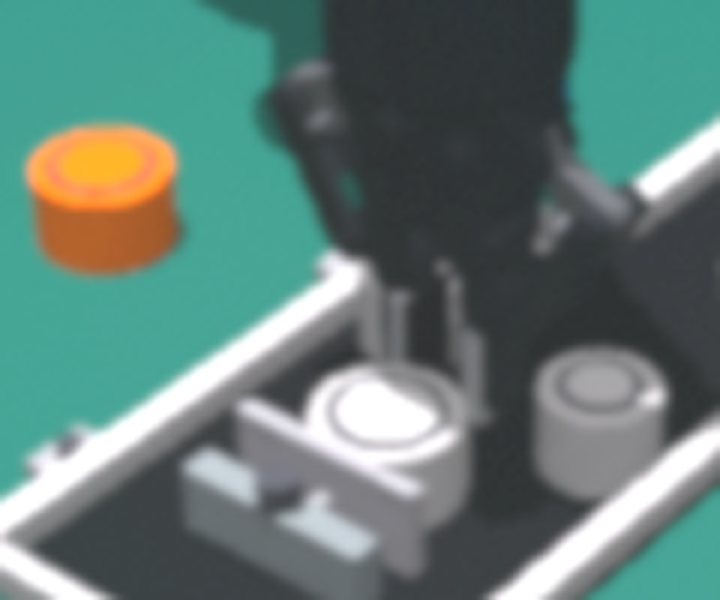

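Request:
jog_arm([
  {"gripper": 20,"tx": 0,"ty": 0,"tz": -0.5,"ax": 0,"ay": 0,"az": 0},
  {"gripper": 20,"tx": 0,"ty": 0,"tz": 0,"ax": 0,"ay": 0,"az": 0},
])

```text
clock: 12.6
tcp_pos: [0.5845, -0.1335, 0.0139]
orientation: [-1.569, -0.032, 0.033]
contact_force: [-1.2, 6.7, 2.0]
grip_width: 0.0198
```

Request:
jog_arm([
  {"gripper": 20,"tx": 0,"ty": 0,"tz": -0.5,"ax": 0,"ay": 0,"az": 0},
  {"gripper": 20,"tx": 0,"ty": 0,"tz": 0,"ax": 0,"ay": 0,"az": 0},
])

```text
clock: 12.8
tcp_pos: [0.5845, -0.1338, 0.0139]
orientation: [-1.569, -0.032, 0.033]
contact_force: [-0.7, 5.8, 2.2]
grip_width: 0.02
```

Request:
jog_arm([
  {"gripper": 20,"tx": 0,"ty": 0,"tz": -0.5,"ax": 0,"ay": 0,"az": 0},
  {"gripper": 20,"tx": 0,"ty": 0,"tz": 0,"ax": 0,"ay": 0,"az": 0},
])

```text
clock: 13.0
tcp_pos: [0.5846, -0.134, 0.014]
orientation: [-1.568, -0.032, 0.033]
contact_force: [-1.1, 7.4, 2.4]
grip_width: 0.0202
```

Request:
jog_arm([
  {"gripper": 20,"tx": 0,"ty": 0,"tz": -0.6,"ax": 0,"ay": 0,"az": 0},
  {"gripper": 20,"tx": 0,"ty": 0,"tz": -0.4,"ax": 0,"ay": 0,"az": 0},
])

```text
clock: 13.2
tcp_pos: [0.5846, -0.1345, 0.0139]
orientation: [-1.568, -0.032, 0.033]
contact_force: [-0.4, 8.4, 2.1]
grip_width: 0.0202
```

Request:
jog_arm([
  {"gripper": 20,"tx": 0,"ty": 0,"tz": -0.6,"ax": 0,"ay": 0,"az": 0},
  {"gripper": 20,"tx": 0,"ty": 0,"tz": -0.4,"ax": 0,"ay": 0,"az": 0},
])

```text
clock: 13.4
tcp_pos: [0.5846, -0.1351, 0.0139]
orientation: [-1.567, -0.032, 0.034]
contact_force: [-1.1, 9.2, 3.7]
grip_width: 0.0198
```

```bash
python3 -c "
from h import *
to(-20,0,14)
snap('pics/s14.png',240,200,120,100,6,gain=1.1,dots=False)
"
```

```text
clk 13.40 feeder [-87.8  -1.2] z 13.9 yaw 0.2 F [9.28 0.75 3.72] grip 19.8 tilt [-0.001 -1.     0.003]
to target tool mm [-1.   0.2 67.8] ay for yaw0 0.003
```

View pics/s14.png

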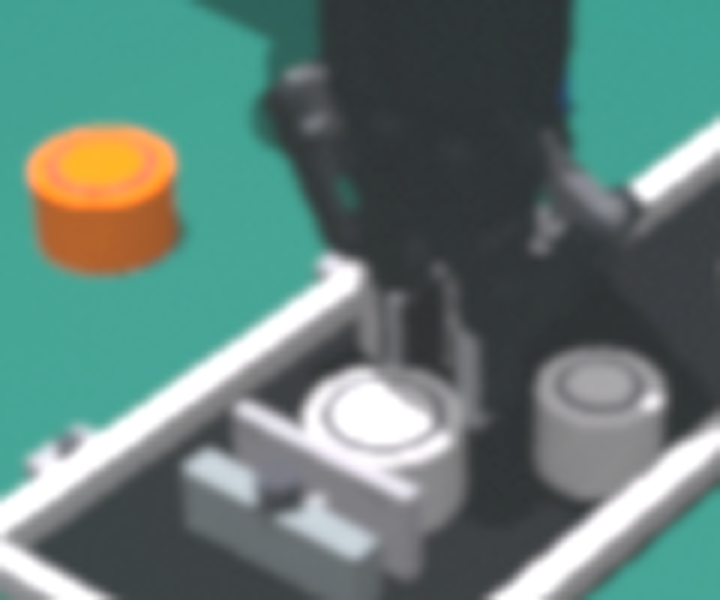

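Request:
jog_arm([
  {"gripper": 20,"tx": 0,"ty": 0,"tz": 1,"ax": 0,"ay": 0,"az": 0},
  {"gripper": 20,"tx": 0,"ty": 0,"tz": 1,"ax": 0,"ay": 0,"az": 0},
  {"gripper": 20,"tx": 0,"ty": 0,"tz": 1,"ax": 0,"ay": 0,"az": 0},
  {"gripper": 20,"tx": 0,"ty": 0,"tz": 1,"ax": 0,"ay": 0,"az": 0},
  {"gripper": 20,"tx": 0,"ty": 0,"tz": 1,"ax": 0,"ay": 0,"az": 0},
  {"gripper": 20,"tx": 0,"ty": 0,"tz": 1.5,"ax": 0,"ay": 0,"az": 0},
  {"gripper": 20,"tx": 0,"ty": 0,"tz": 1.5,"ax": 0,"ay": 0,"az": 0},
  {"gripper": 20,"tx": 0,"ty": 0,"tz": 1.5,"ax": 0,"ay": 0,"az": 0},
  {"gripper": 20,"tx": 0,"ty": 0,"tz": 1.5,"ax": 0,"ay": 0,"az": 0},
])

```text
clock: 14.35
tcp_pos: [0.5841, -0.1275, 0.014]
orientation: [-1.571, -0.031, 0.031]
contact_force: [-1.0, -0.4, -0.3]
grip_width: 0.0201
```

```bash
python3 -c "
from h import *
to(-20,0,14)
snap('pics/s15.png',240,200,120,100,6,gain=1.1,dots=False)
"
```

```text
clk 14.35 feeder [-80.2  -1. ] z 14.0 yaw 0.0 F [-0.36  0.97 -0.32] grip 20.1 tilt [ 0.    -1.    -0.001]
to target tool mm [-1.  -0.  60.2] ay for yaw0 0.0
```

View pics/s15.png

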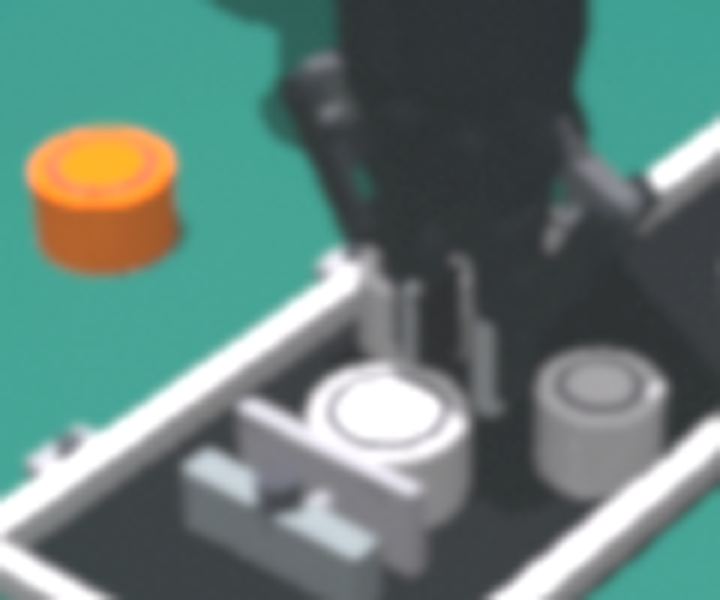

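Request:
jog_arm([
  {"gripper": 20,"tx": 0,"ty": -15,"tz": 0,"ax": 0,"ay": 0,"az": 0},
  {"gripper": 20,"tx": 0,"ty": -40,"tz": 0,"ax": 0,"ay": 0,"az": 0},
  {"gripper": 20,"tx": 0,"ty": -30,"tz": 30,"ax": 0,"ay": 0,"az": 0},
  {"gripper": 20,"tx": 0,"ty": 0,"tz": 50,"ax": 0,"ay": 0,"az": 0},
  {"gripper": 20,"tx": 0,"ty": 0,"tz": 50,"ax": 0,"ay": 0,"az": 0},
  {"gripper": 20,"tx": 0,"ty": 0,"tz": 50,"ax": 0,"ay": 0,"az": 0},
  {"gripper": 20,"tx": 0,"ty": 0,"tz": 30,"ax": 0,"ay": 0,"az": 0},
])

```text
clock: 15.1
tcp_pos: [0.5756, 0.0878, 0.1002]
orientation: [-1.568, -0.036, 0.034]
contact_force: [0.0, 0.3, -0.2]
grip_width: 0.0198
```

```bash
python3 -c "
from h import *
to(-80,-42,60)
crop(vision.grab_frame('top')[:,:,::-1],'pics/t15.png',170,190,410,310,3.3)
"
```

```text
clk 15.10 feeder [135.3  -0.9] z 100.2 yaw 0.3 F [ 0.31 -0.04 -0.16] grip 19.8 tilt [ 0.001 -1.     0.002]
to target tool mm [  40.    39.8 -215.6] ay for yaw0 0.005
```

View pics/t15.png

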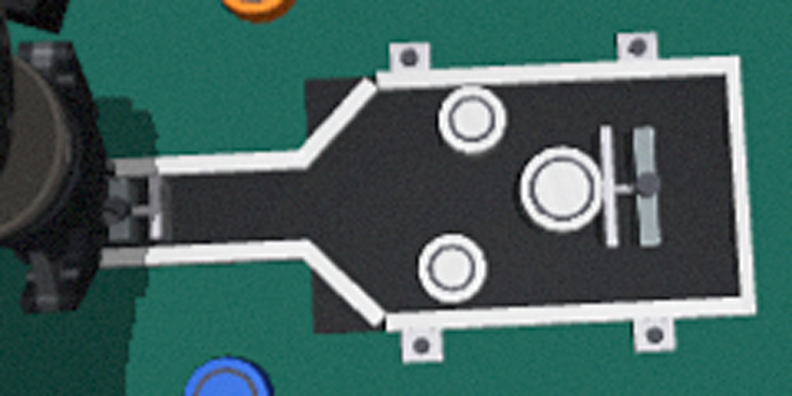

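```bash
cat >> h.py <<'E'
def tof(w):
    p=np.load('pose.npy');c,s=np.cos(p[2]),np.sin(p[2]); return (w-p[:2])@np.array([[c,-s],[s,c]])
def dials(cr): print(tof(px2w('top',c2f(cr),.034)[:,:2]*1e3).round(1))
E
python3 -c "
from h import *
dials([(472,119),(452,268),(561,188)])
"
```

```text
[[ -67.   -44.3]
 [ -51.4   43.2]
 [-117.5   -0.9]]
```

Request:
jog_arm([
  {"gripper": 20,"tx": 0,"ty": 0,"tz": 0,"ax": 0,"ay": 0.125,"az": 0},
  {"gripper": 20,"tx": 0,"ty": 0,"tz": 0,"ax": 0,"ay": 0.125,"az": 0},
  {"gripper": 20,"tx": 0,"ty": 0,"tz": 0,"ax": 0,"ay": 0.125,"az": 0},
  {"gripper": 20,"tx": 0,"ty": 0,"tz": 0,"ax": 0,"ay": 0.125,"az": 0},
  {"gripper": 20,"tx": 0,"ty": 0,"tz": 0,"ax": 0,"ay": 0.12,"az": 0},
  {"gripper": 20,"tx": 0,"ty": 0,"tz": 0,"ax": 0,"ay": 0,"az": 0},
])

```text
clock: 15.75
tcp_pos: [0.576, 0.0825, 0.0998]
orientation: [-1.522, 0.455, -0.456]
contact_force: [0.3, 0.1, -0.2]
grip_width: 0.0198
```

```bash
python3 -c "
from h import *
to(-88,69)"
```

```text
clk 15.75 feeder [130.   -1.2] z 99.8 yaw -35.6 F [ 0.07 -0.29 -0.22] grip 19.8 tilt [ 0.001 -1.     0.   ]
to target tool mm [  69.7   -0.  -218.1] ay for yaw0 -0.621
```

Request:
jog_arm([
  {"gripper": 20,"tx": 12,"ty": 0,"tz": -36,"ax": 0,"ay": 0,"az": 0},
  {"gripper": 20,"tx": 12,"ty": 0,"tz": -36,"ax": 0,"ay": 0,"az": 0},
  {"gripper": 20,"tx": 12,"ty": 0,"tz": -36,"ax": 0,"ay": 0,"az": 0},
  {"gripper": 20,"tx": 12,"ty": 0,"tz": -36,"ax": 0,"ay": 0,"az": 0},
  {"gripper": 20,"tx": 11,"ty": 0,"tz": -36,"ax": 0,"ay": 0,"az": 0},
  {"gripper": 20,"tx": 11,"ty": 0,"tz": -38,"ax": 0,"ay": 0,"az": 0},
  {"gripper": 20,"tx": 0,"ty": 0,"tz": 0,"ax": 0,"ay": 0,"az": 0},
])

```text
clock: 16.45
tcp_pos: [0.5126, -0.1446, 0.1002]
orientation: [-1.524, 0.458, -0.46]
contact_force: [-0.7, 0.4, -0.4]
grip_width: 0.0201
```

```bash
python3 -c "
from h import *
to(-88,69,30)"
```

```text
clk 16.45 feeder [-94.5  71.2] z 100.2 yaw -35.8 F [ 0.39  0.67 -0.39] grip 20.1 tilt [ 0.002 -1.    -0.002]
to target tool mm [-2.2 70.2  6.7] ay for yaw0 -0.625
```

Request:
jog_arm([
  {"gripper": 20,"tx": -2,"ty": 30,"tz": 6,"ax": 0,"ay": 0,"az": 0},
  {"gripper": 20,"tx": 0,"ty": 30,"tz": 0,"ax": 0,"ay": 0,"az": 0},
  {"gripper": 20,"tx": 0,"ty": 10,"tz": 0,"ax": 0,"ay": 0,"az": 0},
  {"gripper": 20,"tx": 0,"ty": 0,"tz": 0,"ax": 0,"ay": 0,"az": 0},
  {"gripper": 20,"tx": 0,"ty": 0,"tz": 0,"ax": 0,"ay": 0,"az": 0},
])

```text
clock: 16.95
tcp_pos: [0.5171, -0.1321, 0.0299]
orientation: [-1.523, 0.453, -0.455]
contact_force: [0.4, 0.4, 1.1]
grip_width: 0.0202
```

```bash
python3 -c "
from h import *
to(-88,69,14)
snap('pics/s16.png',240,190,120,100,6,gain=1.1,dots=False)"
```

```text
clk 16.95 feeder [-82.1  66.2] z 29.9 yaw -35.4 F [ 0.38 -0.44  1.14] grip 20.2 tilt [ 0.001 -1.     0.   ]
to target tool mm [ 1.1 15.9 -6.4] ay for yaw0 -0.619
```

View pics/s16.png

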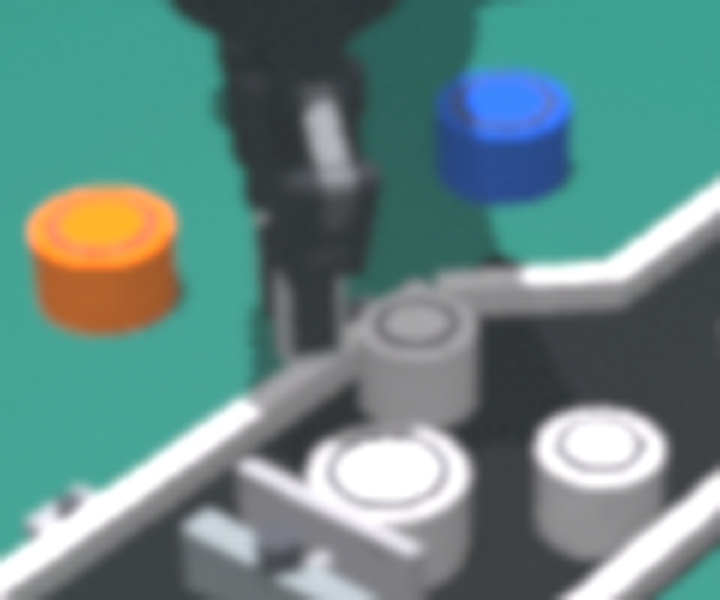

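Request:
jog_arm([
  {"gripper": 20,"tx": 1,"ty": 6,"tz": -6,"ax": 0,"ay": 0,"az": 0},
  {"gripper": 20,"tx": 0,"ty": 5,"tz": 0,"ax": 0,"ay": 0,"az": 0},
  {"gripper": 20,"tx": 0,"ty": 4,"tz": 0,"ax": 0,"ay": 0,"az": 0},
  {"gripper": 20,"tx": 0,"ty": 0,"tz": 0,"ax": 0,"ay": 0,"az": 0},
])

```text
clock: 17.4
tcp_pos: [0.5136, -0.1372, 0.0135]
orientation: [-1.523, 0.455, -0.454]
contact_force: [0.6, 0.2, 0.1]
grip_width: 0.0199
```

```bash
python3 -c "
from h import *
to(-88,69,14)
to(10-28.3*.817,28.3*.576,14)
snap('pics/s17.png',240,190,120,100,6,gain=1.1,dots=False)"
```

```text
clk 17.40 feeder [-87.1  69.8] z 13.5 yaw -35.5 F [ 0.13 -0.6   0.06] grip 19.9 tilt [-0.001 -1.    -0.   ]
to target tool mm [ 1.2 -0.5 -0.2] ay for yaw0 -0.619
clk 17.40 feeder [-87.1  69.8] z 13.5 yaw -35.5 F [ 0.13 -0.6   0.06] grip 19.9 tilt [-0.001 -1.    -0.   ]
to target tool mm [ 0.6 -0.6 91.4] ay for yaw0 -0.619
```

View pics/s17.png

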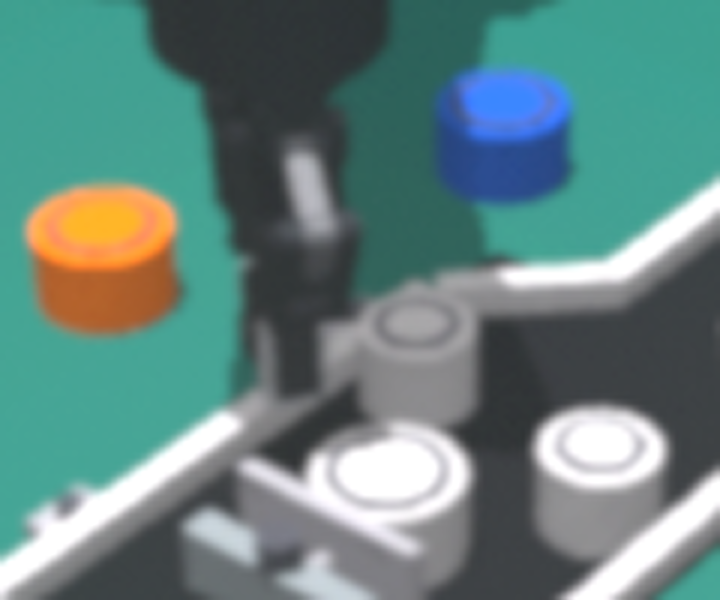

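Request:
jog_arm([
  {"gripper": 20,"tx": 0.5,"ty": -0.5,"tz": 3,"ax": 0,"ay": 0,"az": 0},
  {"gripper": 20,"tx": 0,"ty": 0,"tz": 4,"ax": 0,"ay": 0,"az": 0},
  {"gripper": 20,"tx": 0,"ty": 0,"tz": 4,"ax": 0,"ay": 0,"az": 0},
  {"gripper": 20,"tx": 0,"ty": 0,"tz": 3,"ax": 0,"ay": 0,"az": 0},
  {"gripper": 20,"tx": 0,"ty": 0,"tz": 3,"ax": 0,"ay": 0,"az": 0},
  {"gripper": 20,"tx": 0,"ty": 0,"tz": 3,"ax": 0,"ay": 0,"az": 0},
  {"gripper": 20,"tx": 0,"ty": 0,"tz": 3,"ax": 0,"ay": 0,"az": 0},
  {"gripper": 20,"tx": 0,"ty": 0,"tz": 3,"ax": 0,"ay": 0,"az": 0},
  {"gripper": 20,"tx": 0,"ty": 0,"tz": 3,"ax": 0,"ay": 0,"az": 0},
  {"gripper": 20,"tx": 0,"ty": 0,"tz": 3,"ax": 0,"ay": 0,"az": 0},
])

```text
clock: 18.45
tcp_pos: [0.532, -0.1107, 0.0145]
orientation: [-1.523, 0.455, -0.454]
contact_force: [-1.2, -0.2, 0.3]
grip_width: 0.0199
```

```bash
python3 -c "
from h import *
to(10-28.3*.817,28.3*.576,14)
snap('pics/s18.png',260,190,120,100,6,gain=1.1,dots=False)
crop(vision.grab_frame('top')[:,:,::-1],'pics/t18.png',170,190,410,310,3.3)"
```

```text
clk 18.45 feeder [-61.3  50.4] z 14.5 yaw -35.5 F [-0.15  1.16  0.32] grip 19.9 tilt [-0. -1. -0.]
to target tool mm [-0.2  0.5 59.1] ay for yaw0 -0.619
```

View pics/s18.png

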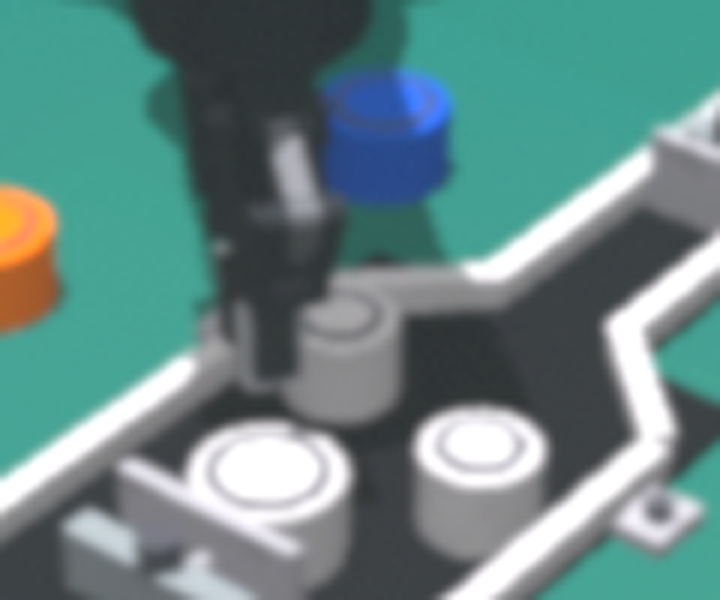

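View pics/t18.png

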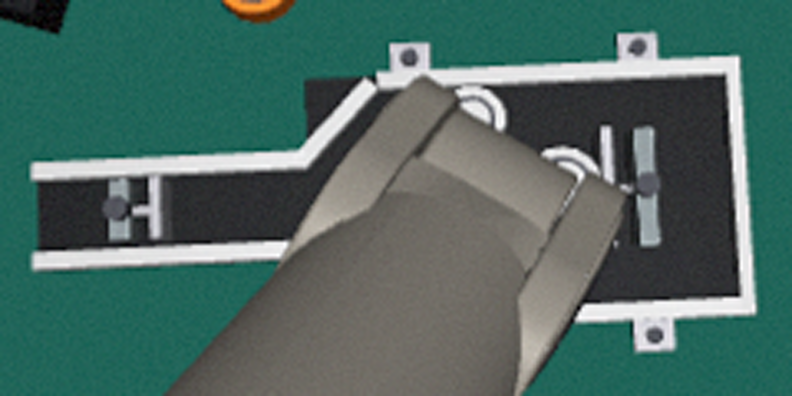

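Request:
jog_arm([
  {"gripper": 20,"tx": 0,"ty": 0.5,"tz": 4,"ax": 0,"ay": 0,"az": 0},
  {"gripper": 20,"tx": 0,"ty": 0,"tz": 4,"ax": 0,"ay": 0,"az": 0},
  {"gripper": 20,"tx": 0,"ty": 0,"tz": 4,"ax": 0,"ay": 0,"az": 0},
  {"gripper": 20,"tx": 0,"ty": 0,"tz": 4,"ax": 0,"ay": 0,"az": 0},
  {"gripper": 20,"tx": 0,"ty": 0,"tz": 4,"ax": 0,"ay": 0,"az": 0},
  {"gripper": 20,"tx": 0,"ty": 0,"tz": 4,"ax": 0,"ay": 0,"az": 0},
  {"gripper": 20,"tx": 0,"ty": 0,"tz": 4,"ax": 0,"ay": 0,"az": 0},
  {"gripper": 20,"tx": 0,"ty": 0,"tz": 4,"ax": 0,"ay": 0,"az": 0},
  {"gripper": 20,"tx": 0,"ty": 0,"tz": 4,"ax": 0,"ay": 0,"az": 0},
  {"gripper": 20,"tx": 0,"ty": 0,"tz": 4,"ax": 0,"ay": 0,"az": 0},
  {"gripper": 20,"tx": 0,"ty": 0,"tz": 3,"ax": 0,"ay": 0,"az": 0},
  {"gripper": 20,"tx": 0,"ty": 0,"tz": 3,"ax": 0,"ay": 0,"az": 0},
])

```text
clock: 19.75
tcp_pos: [0.5573, -0.0722, 0.014]
orientation: [-1.523, 0.454, -0.454]
contact_force: [-1.5, -2.1, 3.2]
grip_width: 0.0202
```

```bash
python3 -c "
from h import *
to(10-28.3*.817,28.3*.576,14)
snap('pics/s19.png',260,190,120,100,6,gain=1.1,dots=False)"
```

```text
clk 19.75 feeder [-23.9  23.7] z 14.0 yaw -35.5 F [-2.01  1.6   3.22] grip 20.2 tilt [-0. -1. -0.]
to target tool mm [-0.2 -0.  13. ] ay for yaw0 -0.619
```

View pics/s19.png

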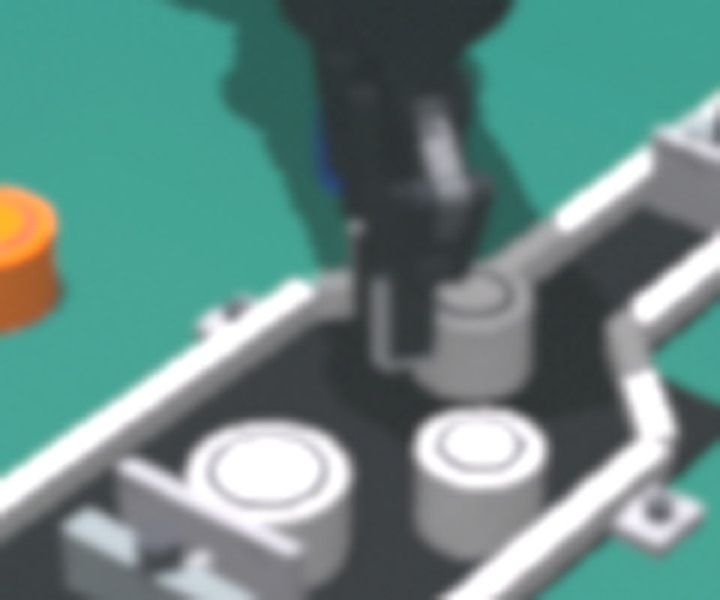

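```bash
cat >> h.py <<'E'
def f2w(x,y,z):
    p=np.load('pose.npy');c,s=np.cos(p[2]),np.sin(p[2])
    return [(c*x-s*y+p[0])/1e3,(s*x+c*y+p[1])/1e3,z/1e3]
E
python3 -c "
from h import *
for P in[(-.8,7.4,34),(-4,11,34)]: print((w2px('scene',f2w(*P))[0]-[260,190]+.5)*6)
to(0,0)
snap('pics/s20.png',315,215,50,50,12,gain=1.6,dots=False)"
```

```text
[476.01770545 295.70160949]
[461.66290893 296.15931193]
clk 19.80 feeder [-23.3  23.3] z 14.0 yaw -35.4 F [-1.14  1.27  3.15] grip 20.4 tilt [ 0. -1.  0.]
to target tool mm [ 5.5  0.  32.5] ay for yaw0 -0.619
```

View pics/s20.png

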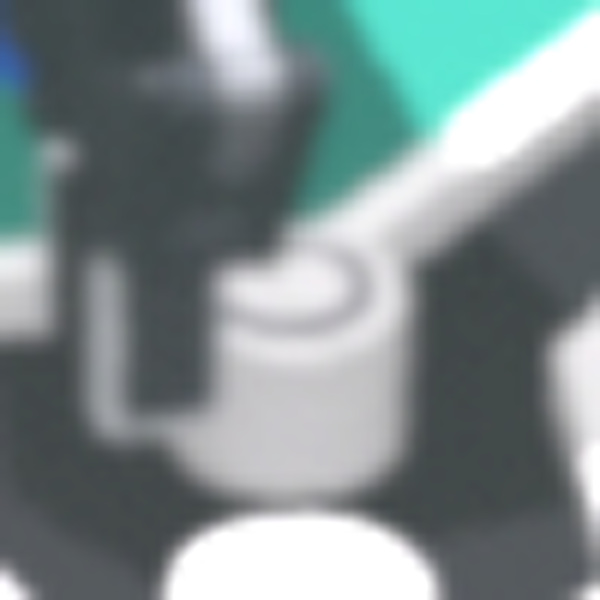

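```bash
python3 -c "
from h import *
for P in[(-38,21.6),(-43,14.5)]:
  for z in(4,8,12,16,20,24): print(P,z,(w2px('scene',f2w(*P,z))[0]-[315,215]+.5)*12)
"
```

```text
(-38, 21.6) 4 [ 87.46955413 507.78580098]
(-38, 21.6) 8 [ 87.42469684 488.49178055]
(-38, 21.6) 12 [ 87.37954133 469.11265153]
(-38, 21.6) 16 [ 87.33408514 449.64791931]
(-38, 21.6) 20 [ 87.28832575 430.09708611]
(-38, 21.6) 24 [ 87.24226067 410.459651  ]
(-43, 14.5) 4 [102.10257385 537.44678244]
(-43, 14.5) 8 [102.08994597 518.08987224]
(-43, 14.5) 12 [102.07714302 498.64689864]
(-43, 14.5) 16 [102.06416311 479.11735687]
(-43, 14.5) 20 [102.0510043  459.50073891]
(-43, 14.5) 24 [102.03766465 439.79653346]
```

Request:
jog_arm([
  {"gripper": 20,"tx": 0,"ty": 0,"tz": -1,"ax": 0,"ay": 0,"az": 0},
  {"gripper": 20,"tx": 0,"ty": 0,"tz": -2,"ax": 0,"ay": 0,"az": 0},
  {"gripper": 20,"tx": 0,"ty": 0,"tz": -2,"ax": 0,"ay": 0,"az": 0},
])

```text
clock: 20.15
tcp_pos: [0.5543, -0.0765, 0.0139]
orientation: [-1.522, 0.454, -0.454]
contact_force: [0.5, -0.1, 0.5]
grip_width: 0.0203
```

```bash
python3 -c "
from h import *
to(0,0)
to(0,0)
snap('pics/s21.png',315,215,50,50,12,gain=1.6,dots=False)"
```

```text
clk 20.15 feeder [-28.   26.8] z 13.9 yaw -35.5 F [-0.08 -0.5   0.48] grip 20.3 tilt [-0. -1.  0.]
to target tool mm [ 5.6  0.  38.4] ay for yaw0 -0.619
clk 20.15 feeder [-28.   26.8] z 13.9 yaw -35.5 F [-0.08 -0.5   0.48] grip 20.3 tilt [-0. -1.  0.]
to target tool mm [ 5.6  0.  38.4] ay for yaw0 -0.619
```

View pics/s21.png

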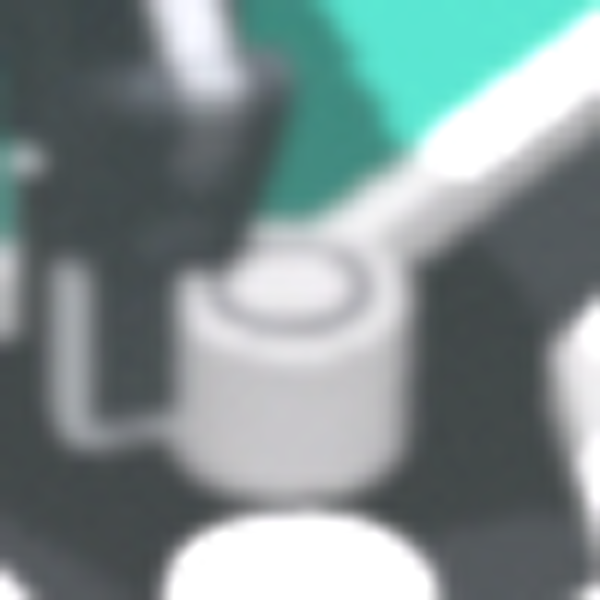

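Request:
jog_arm([
  {"gripper": 20,"tx": 0,"ty": -1,"tz": 3,"ax": 0,"ay": 0,"az": 0},
  {"gripper": 20,"tx": 0,"ty": -1,"tz": 3,"ax": 0,"ay": 0,"az": 0},
  {"gripper": 20,"tx": 0,"ty": 0,"tz": 3,"ax": 0,"ay": 0,"az": 0},
])

```text
clock: 20.5
tcp_pos: [0.5596, -0.0688, 0.0161]
orientation: [-1.523, 0.454, -0.454]
contact_force: [-0.6, -0.6, 0.4]
grip_width: 0.0198
```

Request:
jog_arm([
  {"gripper": 20,"tx": 0,"ty": 0,"tz": 3,"ax": 0,"ay": 0,"az": 0},
  {"gripper": 20,"tx": 0,"ty": 0,"tz": 3,"ax": 0,"ay": 0,"az": 0},
])

```text
clock: 20.7
tcp_pos: [0.5627, -0.0637, 0.0159]
orientation: [-1.523, 0.454, -0.454]
contact_force: [-0.8, -0.7, -0.7]
grip_width: 0.02
```

```bash
python3 -c "
from h import *
to(0,0)
snap('pics/s22.png',260,190,120,100,6,gain=1.1,dots=False)"
```

```text
clk 20.70 feeder [-15.6  17.9] z 15.9 yaw -35.5 F [-0.66  0.87 -0.69] grip 20.0 tilt [-0. -1. -0.]
to target tool mm [ 5.5 -0.  23.1] ay for yaw0 -0.619
```

View pics/s22.png

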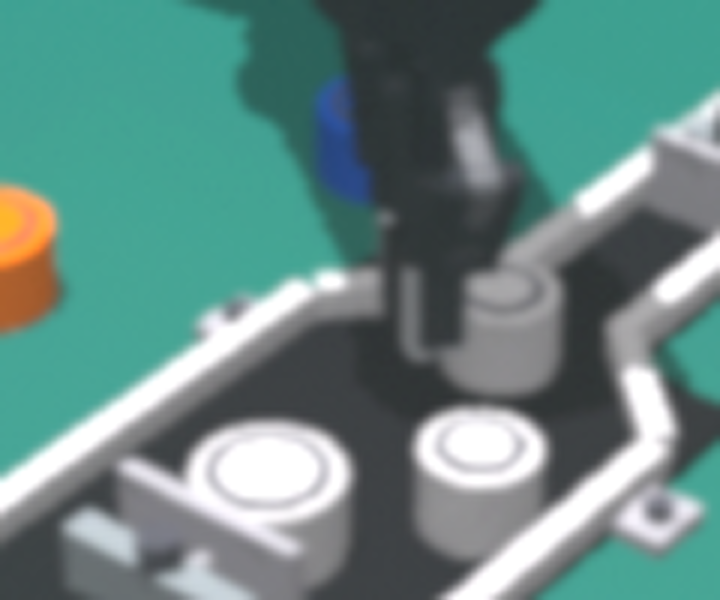

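Request:
jog_arm([
  {"gripper": 20,"tx": 0,"ty": 0,"tz": -3,"ax": 0,"ay": 0,"az": 0},
  {"gripper": 20,"tx": 0,"ty": 0,"tz": -7,"ax": 0,"ay": 0,"az": 0},
  {"gripper": 20,"tx": 0,"ty": -15,"tz": -8,"ax": 0,"ay": 0,"az": 0},
  {"gripper": 20,"tx": 0,"ty": -15,"tz": 0,"ax": 0,"ay": -0.125,"az": 0},
  {"gripper": 20,"tx": 0,"ty": 0,"tz": 0,"ax": 0,"ay": -0.125,"az": 0},
  {"gripper": 20,"tx": 0,"ty": 0,"tz": 0,"ax": 0,"ay": -0.125,"az": 0},
  {"gripper": 20,"tx": 0,"ty": 0,"tz": 0,"ax": 0,"ay": -0.125,"az": 0},
  {"gripper": 20,"tx": 0,"ty": 0,"tz": 0,"ax": 0,"ay": -0.12,"az": 0},
  {"gripper": 20,"tx": 0,"ty": 0,"tz": 0,"ax": 0,"ay": 0,"az": 0},
  {"gripper": 20,"tx": 0,"ty": 0,"tz": 0,"ax": 0,"ay": 0,"az": 0},
])

```text
clock: 21.75
tcp_pos: [0.5527, -0.0799, 0.0467]
orientation: [-1.571, -0.029, 0.027]
contact_force: [-0.4, -0.3, -0.3]
grip_width: 0.0201
```

```bash
python3 -c "
from h import *
to(-37,0,15)
crop(vision.grab_frame('top')[:,:,::-1],'pics/t23.png',170,190,410,310,3.3)
snap('pics/s23.png',260,190,120,100,6,gain=1.1,dots=False)"
```

```text
clk 21.75 feeder [-31.4  28.6] z 46.7 yaw -0.2 F [-0.32  0.45 -0.27] grip 20.1 tilt [ 0.001 -1.    -0.   ]
to target tool mm [28.6 31.7 -5.5] ay for yaw0 -0.004
```

View pics/t23.png

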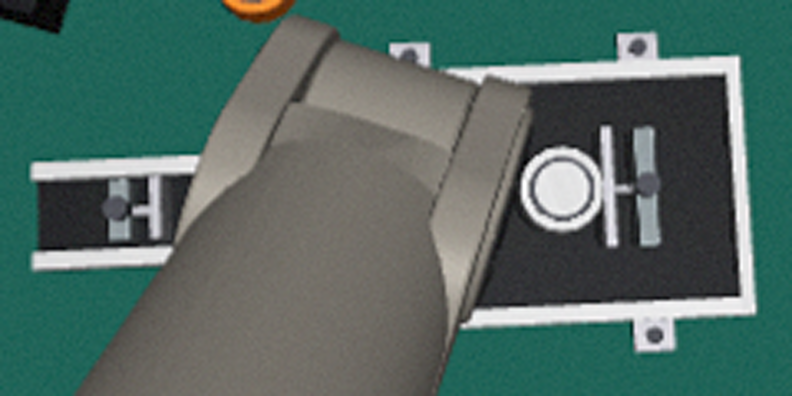

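View pics/s23.png

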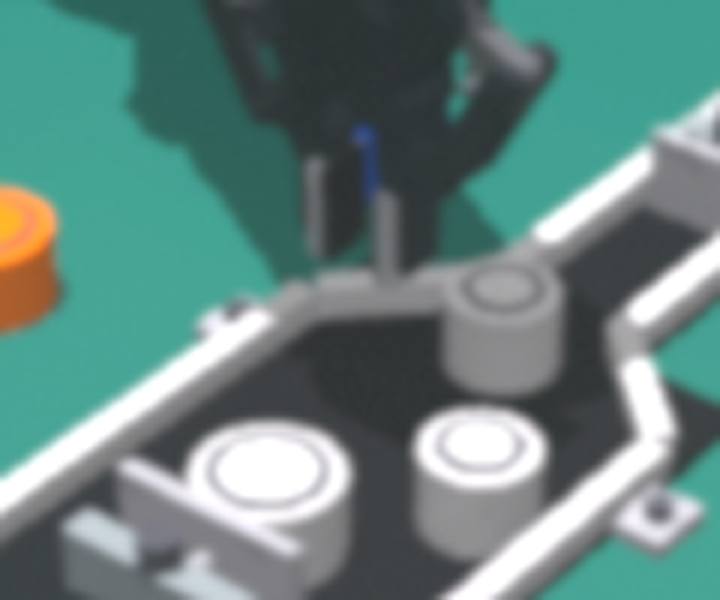

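```bash
python3 -c "
from h import *
print(tof(px2w('scene',[[502/6-.5+260,288/6-.5+190],[480/6-.5+260,446/6-.5+190],[270/6-.5+260,471/6-.5+190]],.034)[:,:2]*1e3))"
```

```text
[[   8.28533424    3.32550541]
 [ -66.60563553  -43.76742126]
 [-117.27416707   -0.61144522]]
```

Request:
jog_arm([
  {"gripper": 20,"tx": 14,"ty": 0,"tz": -3,"ax": 0,"ay": 0,"az": 0},
  {"gripper": 20,"tx": 14,"ty": 0,"tz": -2,"ax": 0,"ay": 0,"az": 0},
  {"gripper": 20,"tx": 0,"ty": 15,"tz": 0,"ax": 0,"ay": 0,"az": 0},
  {"gripper": 20,"tx": 0,"ty": 12,"tz": 0,"ax": 0,"ay": 0,"az": 0},
  {"gripper": 20,"tx": 0,"ty": 4,"tz": 0,"ax": 0,"ay": 0,"az": 0},
  {"gripper": 20,"tx": 0,"ty": 0,"tz": 0,"ax": 0,"ay": 0,"az": 0},
])

```text
clock: 22.45
tcp_pos: [0.5791, -0.0828, 0.0135]
orientation: [-1.57, -0.028, 0.034]
contact_force: [0.0, -0.1, 0.1]
grip_width: 0.0201
```

```bash
python3 -c "
from h import *
to(-20,0,15.5)"
```

```text
clk 22.45 feeder [-35.4   2.3] z 13.5 yaw 0.0 F [-0.07 -0.03  0.09] grip 20.1 tilt [-0.003 -1.     0.   ]
to target tool mm [ 2.3 -2.  15.4] ay for yaw0 0.0
```

Request:
jog_arm([
  {"gripper": 20,"tx": 2,"ty": -1.5,"tz": 4,"ax": 0,"ay": 0,"az": 0},
  {"gripper": 20,"tx": 0,"ty": 0,"tz": 4,"ax": 0,"ay": 0,"az": 0},
  {"gripper": 20,"tx": 0,"ty": 0,"tz": 3,"ax": 0,"ay": 0,"az": 0},
  {"gripper": 20,"tx": 0,"ty": 0,"tz": 3,"ax": 0,"ay": 0,"az": 0},
  {"gripper": 20,"tx": 0,"ty": 0,"tz": 3,"ax": 0,"ay": 0,"az": 0},
  {"gripper": 20,"tx": 0,"ty": 0,"tz": 3,"ax": 0,"ay": 0,"az": 0},
  {"gripper": 20,"tx": 0,"ty": 0,"tz": 3,"ax": 0,"ay": 0,"az": 0},
])

```text
clock: 23.15
tcp_pos: [0.5821, -0.0601, 0.0167]
orientation: [-1.571, -0.031, 0.031]
contact_force: [-1.1, -2.0, 2.2]
grip_width: 0.0198
```

```bash
python3 -c "
from h import *
to(-20,0,15.5)
snap('pics/s24.png',280,180,120,100,6,gain=1.1,dots=False)"
```

```text
clk 23.15 feeder [-12.8  -1.6] z 16.7 yaw 0.0 F [-1.97  1.21  2.16] grip 19.8 tilt [ 0. -1. -0.]
to target tool mm [-1.6  1.2 -7.2] ay for yaw0 0.0
```

View pics/s24.png

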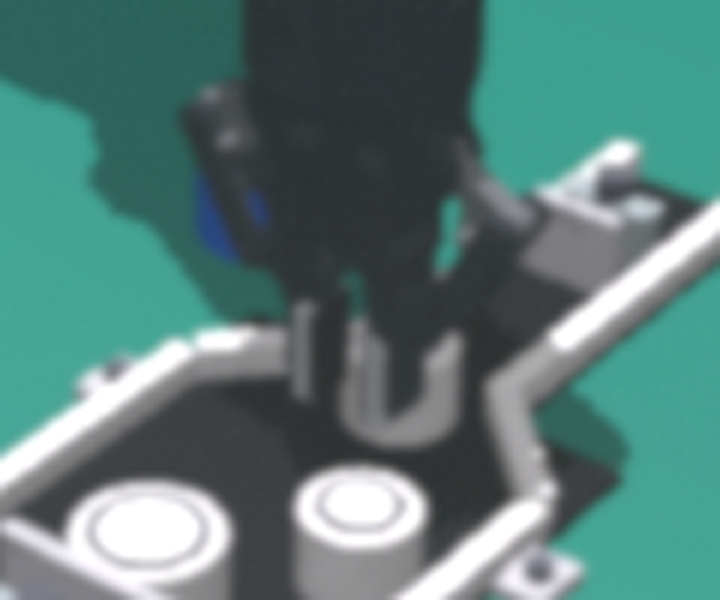

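Request:
jog_arm([
  {"gripper": 20,"tx": -0.5,"ty": 0,"tz": 3,"ax": 0,"ay": 0,"az": 0},
  {"gripper": 20,"tx": -0.5,"ty": 0,"tz": 3,"ax": 0,"ay": 0,"az": 0},
  {"gripper": 20,"tx": 0,"ty": 0,"tz": 3,"ax": 0,"ay": 0,"az": 0},
  {"gripper": 20,"tx": 0,"ty": 0,"tz": 3,"ax": 0,"ay": 0,"az": 0},
])

```text
clock: 23.6
tcp_pos: [0.5806, -0.0476, 0.0165]
orientation: [-1.57, -0.031, 0.031]
contact_force: [-0.3, -0.9, 0.7]
grip_width: 0.0198
```

Request:
jog_arm([
  {"gripper": 20,"tx": 0,"ty": 0,"tz": 3,"ax": 0,"ay": 0,"az": 0},
  {"gripper": 20,"tx": 0,"ty": 0,"tz": 3,"ax": 0,"ay": 0,"az": 0},
  {"gripper": 20,"tx": 0,"ty": 0,"tz": 3,"ax": 0,"ay": 0,"az": 0},
])

```text
clock: 23.9
tcp_pos: [0.5802, -0.0386, 0.0165]
orientation: [-1.571, -0.031, 0.031]
contact_force: [0.7, -1.5, 0.7]
grip_width: 0.0202
```

```bash
python3 -c "
from h import *
to(-20,0,15.5)
snap('pics/s25.png',290,180,120,90,6,gain=1.1,dots=False)"
```

```text
clk 23.90 feeder [ 8.7 -0.6] z 16.5 yaw 0.0 F [-1.53 -0.67  0.66] grip 20.2 tilt [ 0. -1.  0.]
to target tool mm [ -0.6   1.  -28.7] ay for yaw0 0.001
```

View pics/s25.png

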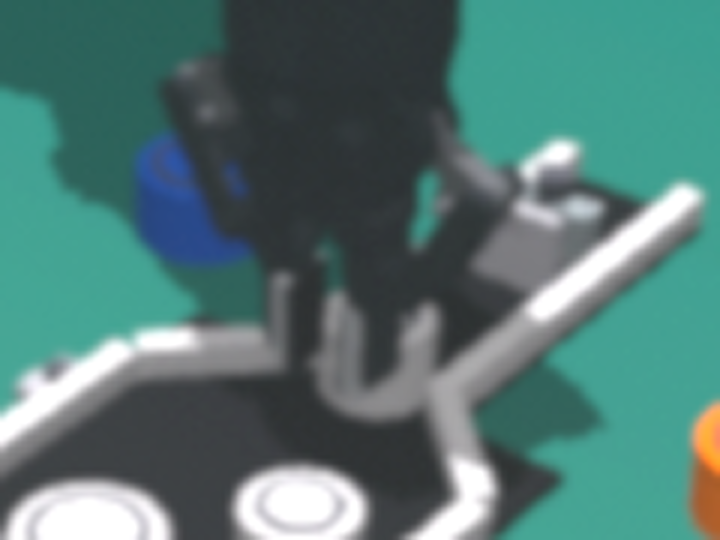

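Request:
jog_arm([
  {"gripper": 20,"tx": -0.5,"ty": 0,"tz": 3,"ax": 0,"ay": 0,"az": 0},
  {"gripper": 20,"tx": 0,"ty": 0,"tz": 3,"ax": 0,"ay": 0,"az": 0},
  {"gripper": 20,"tx": 0,"ty": 0,"tz": 3,"ax": 0,"ay": 0,"az": 0},
  {"gripper": 20,"tx": 0,"ty": 0,"tz": 3,"ax": 0,"ay": 0,"az": 0},
  {"gripper": 20,"tx": 0,"ty": 0,"tz": 3,"ax": 0,"ay": 0,"az": 0},
])

```text
clock: 24.45
tcp_pos: [0.5791, -0.0236, 0.0165]
orientation: [-1.57, -0.031, 0.031]
contact_force: [0.8, -0.2, -0.1]
grip_width: 0.0197
```

Request:
jog_arm([
  {"gripper": 20,"tx": 0,"ty": 0,"tz": 3,"ax": 0,"ay": 0,"az": 0},
  {"gripper": 20,"tx": 0,"ty": 0,"tz": 3,"ax": 0,"ay": 0,"az": 0},
  {"gripper": 20,"tx": 0,"ty": 0,"tz": 3,"ax": 0,"ay": 0,"az": 0},
  {"gripper": 20,"tx": 0,"ty": 0,"tz": 3,"ax": 0,"ay": 0,"az": 0},
  {"gripper": 20,"tx": 0,"ty": 0,"tz": 3,"ax": 0,"ay": 0,"az": 0},
])

```text
clock: 24.95
tcp_pos: [0.5785, -0.0087, 0.0165]
orientation: [-1.571, -0.031, 0.031]
contact_force: [1.0, -1.1, 0.0]
grip_width: 0.0198
```

Request:
jog_arm([
  {"gripper": 20,"tx": 0,"ty": 0,"tz": 3,"ax": 0,"ay": 0,"az": 0},
  {"gripper": 20,"tx": 0,"ty": 0,"tz": 3,"ax": 0,"ay": 0,"az": 0},
  {"gripper": 20,"tx": 0,"ty": 0,"tz": 3,"ax": 0,"ay": 0,"az": 0},
  {"gripper": 20,"tx": 0,"ty": 0,"tz": 3,"ax": 0,"ay": 0,"az": 0},
  {"gripper": 20,"tx": 0,"ty": 0,"tz": 3,"ax": 0,"ay": 0,"az": 0},
])

```text
clock: 25.45
tcp_pos: [0.5779, 0.0063, 0.0165]
orientation: [-1.571, -0.031, 0.031]
contact_force: [-0.7, -1.0, -0.1]
grip_width: 0.0197
```

```bash
python3 -c "
from h import *
to(-20,0,15.5)
snap('pics/s26.png',300,170,120,90,6,gain=1.1,dots=False)
crop(vision.grab_frame('top')[:,:,::-1],'pics/t26.png',170,190,410,310,3.3)"
```

```text
clk 25.45 feeder [53.7 -0. ] z 16.5 yaw 0.0 F [-0.99  0.77 -0.06] grip 19.7 tilt [ 0. -1.  0.]
to target tool mm [ -0.1   1.  -73.7] ay for yaw0 0.001
```

View pics/s26.png

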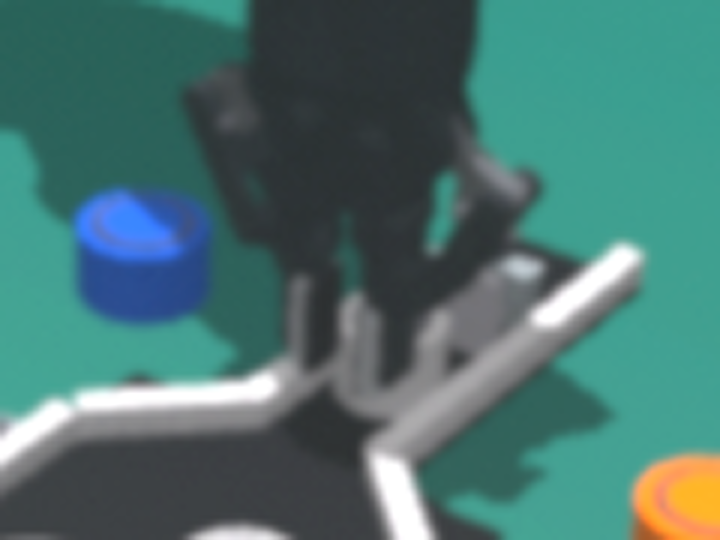

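View pics/t26.png

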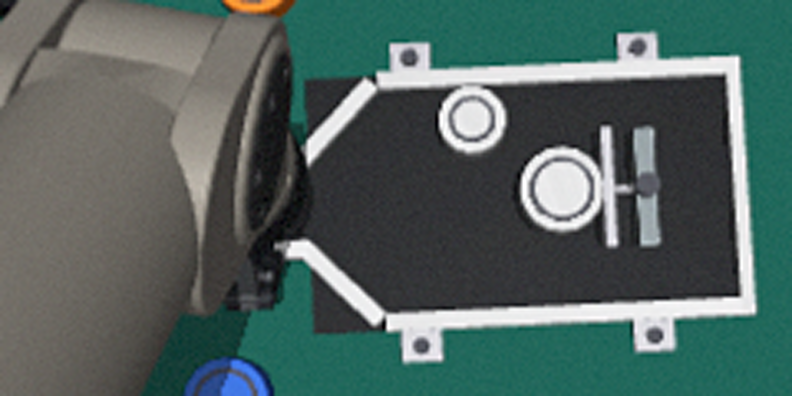

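Request:
jog_arm([
  {"gripper": 20,"tx": 0,"ty": 0,"tz": 2,"ax": 0,"ay": 0,"az": 0},
  {"gripper": 20,"tx": 0,"ty": 0,"tz": 2,"ax": 0,"ay": 0,"az": 0},
  {"gripper": 20,"tx": 0,"ty": 0,"tz": 2,"ax": 0,"ay": 0,"az": 0},
  {"gripper": 20,"tx": 0,"ty": 0,"tz": 2,"ax": 0,"ay": 0,"az": 0},
  {"gripper": 20,"tx": 0,"ty": 0,"tz": 1,"ax": 0,"ay": 0,"az": 0},
])

```text
clock: 26.05
tcp_pos: [0.5775, 0.0153, 0.0165]
orientation: [-1.57, -0.032, 0.032]
contact_force: [0.5, -1.2, 0.8]
grip_width: 0.0197
```

Request:
jog_arm([
  {"gripper": 20,"tx": 0,"ty": 0,"tz": 1,"ax": 0,"ay": 0,"az": 0},
  {"gripper": 20,"tx": 0,"ty": 0,"tz": 1,"ax": 0,"ay": 0,"az": 0},
  {"gripper": 20,"tx": 0,"ty": 0,"tz": 1,"ax": 0,"ay": 0,"az": 0},
])

```text
clock: 26.35
tcp_pos: [0.5774, 0.018, 0.0165]
orientation: [-1.571, -0.031, 0.031]
contact_force: [0.2, -0.3, 0.4]
grip_width: 0.0199
```

Request:
jog_arm([
  {"gripper": 20,"tx": 0,"ty": 0,"tz": 1,"ax": 0,"ay": 0,"az": 0},
  {"gripper": 20,"tx": 0,"ty": 0,"tz": 1,"ax": 0,"ay": 0,"az": 0},
])

```text
clock: 26.55
tcp_pos: [0.5773, 0.0201, 0.0165]
orientation: [-1.571, -0.031, 0.031]
contact_force: [0.3, -0.0, 0.4]
grip_width: 0.02
```

TCP now at feeder x≈67.5; contact is expected within a few mm.

Request:
jog_arm([
  {"gripper": 20,"tx": 0,"ty": 0,"tz": 1,"ax": 0,"ay": 0,"az": 0},
])

```text
clock: 26.65
tcp_pos: [0.5773, 0.0211, 0.0165]
orientation: [-1.571, -0.031, 0.031]
contact_force: [0.1, -0.5, 0.3]
grip_width: 0.0199
```

Request:
jog_arm([
  {"gripper": 20,"tx": 0,"ty": 0,"tz": 1,"ax": 0,"ay": 0,"az": 0},
])

```text
clock: 26.75
tcp_pos: [0.5773, 0.0221, 0.0165]
orientation: [-1.571, -0.031, 0.031]
contact_force: [0.3, -0.8, -0.2]
grip_width: 0.0199
```

Request:
jog_arm([
  {"gripper": 20,"tx": 0,"ty": 0,"tz": 1,"ax": 0,"ay": 0,"az": 0},
])

```text
clock: 26.85
tcp_pos: [0.5772, 0.0231, 0.0165]
orientation: [-1.571, -0.031, 0.031]
contact_force: [-0.7, -0.6, 1.0]
grip_width: 0.0202
```

Request:
jog_arm([
  {"gripper": 20,"tx": 0,"ty": 0,"tz": 0.7,"ax": 0,"ay": 0,"az": 0},
])

```text
clock: 26.95
tcp_pos: [0.5772, 0.0233, 0.0165]
orientation: [-1.571, -0.031, 0.031]
contact_force: [1.0, -3.1, 0.5]
grip_width: 0.0197
```

Request:
jog_arm([
  {"gripper": 20,"tx": 0,"ty": 0,"tz": 0.7,"ax": 0,"ay": 0,"az": 0},
])

```text
clock: 27.05
tcp_pos: [0.5772, 0.0235, 0.0166]
orientation: [-1.572, -0.031, 0.031]
contact_force: [0.4, -4.4, 0.2]
grip_width: 0.0198
```

Request:
jog_arm([
  {"gripper": 20,"tx": 0,"ty": 0,"tz": 0.7,"ax": 0,"ay": 0,"az": 0},
])

```text
clock: 27.15
tcp_pos: [0.5772, 0.024, 0.0166]
orientation: [-1.572, -0.031, 0.03]
contact_force: [0.1, -4.9, -0.3]
grip_width: 0.0202
```

Request:
jog_arm([
  {"gripper": 20,"tx": 0,"ty": 0,"tz": 0.7,"ax": 0,"ay": 0,"az": 0},
  {"gripper": 20,"tx": 0,"ty": 0,"tz": 0.5,"ax": 0,"ay": 0,"az": 0},
])

```text
clock: 27.35
tcp_pos: [0.5771, 0.025, 0.0166]
orientation: [-1.572, -0.031, 0.031]
contact_force: [0.5, -6.1, 1.6]
grip_width: 0.0201
```

Request:
jog_arm([
  {"gripper": 20,"tx": 0,"ty": 0,"tz": 0.7,"ax": 0,"ay": 0,"az": 0},
  {"gripper": 20,"tx": 0,"ty": 0,"tz": 0.5,"ax": 0,"ay": 0,"az": 0},
])

```text
clock: 27.55
tcp_pos: [0.5771, 0.0258, 0.0166]
orientation: [-1.572, -0.031, 0.03]
contact_force: [0.1, -6.6, 0.4]
grip_width: 0.02
```

Request:
jog_arm([
  {"gripper": 20,"tx": 0,"ty": 0,"tz": -1,"ax": 0,"ay": 0,"az": 0},
  {"gripper": 20,"tx": 0,"ty": 0,"tz": -1,"ax": 0,"ay": 0,"az": 0},
  {"gripper": 20,"tx": 0,"ty": 0,"tz": -1,"ax": 0,"ay": 0,"az": 0},
  {"gripper": 20,"tx": 0,"ty": 0,"tz": -1,"ax": 0,"ay": 0,"az": 0},
  {"gripper": 20,"tx": 0,"ty": 0,"tz": -1,"ax": 0,"ay": 0,"az": 0},
  {"gripper": 20,"tx": 0,"ty": 0,"tz": -1.5,"ax": 0,"ay": 0,"az": 0},
  {"gripper": 20,"tx": 0,"ty": 0,"tz": -3,"ax": 0,"ay": 0,"az": 0},
  {"gripper": 20,"tx": 0,"ty": 0,"tz": -4,"ax": 0,"ay": 0,"az": 0},
  {"gripper": 20,"tx": 0,"ty": -10,"tz": -5,"ax": 0,"ay": 0,"az": 0},
  {"gripper": 20,"tx": 0,"ty": -30,"tz": -5,"ax": 0,"ay": 0,"az": 0},
  {"gripper": 20,"tx": 0,"ty": -40,"tz": 0,"ax": 0,"ay": 0,"az": 0},
  {"gripper": 20,"tx": 0,"ty": -40,"tz": 0,"ax": 0,"ay": 0,"az": 0},
])

```text
clock: 28.75
tcp_pos: [0.5776, 0.0032, 0.1382]
orientation: [-1.571, -0.03, 0.031]
contact_force: [1.5, 0.9, -0.2]
grip_width: 0.0199
```

Request:
jog_arm([
  {"gripper": 20,"tx": 0,"ty": -20,"tz": 40,"ax": 0,"ay": 0,"az": 0},
  {"gripper": 20,"tx": 0,"ty": -20,"tz": 45,"ax": 0,"ay": 0,"az": 0},
  {"gripper": 20,"tx": 0,"ty": 0,"tz": 45,"ax": 0,"ay": 0,"az": 0},
  {"gripper": 20,"tx": 0,"ty": 0,"tz": 45,"ax": 0,"ay": 0,"az": 0},
  {"gripper": 20,"tx": 0,"ty": 0,"tz": 45,"ax": 0,"ay": 0,"az": 0},
  {"gripper": 20,"tx": 0,"ty": 0,"tz": 0,"ax": 0,"ay": 0,"az": 0},
])

```text
clock: 29.35
tcp_pos: [0.5676, 0.2326, 0.1769]
orientation: [-1.566, -0.04, 0.04]
contact_force: [-1.5, 0.3, -0.7]
grip_width: 0.0203
```

```bash
python3 -c "
from h import *
to(0,0)
snap('pics/s27.png',230,180,200,150,4,gain=1.1,dots=False)
f=vision.grab_frame('top')[:,:,::-1]
crop(f,'pics/t27.png',170,190,410,310,3.3); cv2.imwrite('pics/t27f.png',f)"
```

```text
clk 29.35 feeder [280.3   1.4] z 176.9 yaw 0.6 F [ 0.37  1.45 -0.72] grip 20.3 tilt [-0.    -1.     0.004]
to target tool mm [  -1.8   -1.2 -280.3] ay for yaw0 0.011
```

View pics/s27.png

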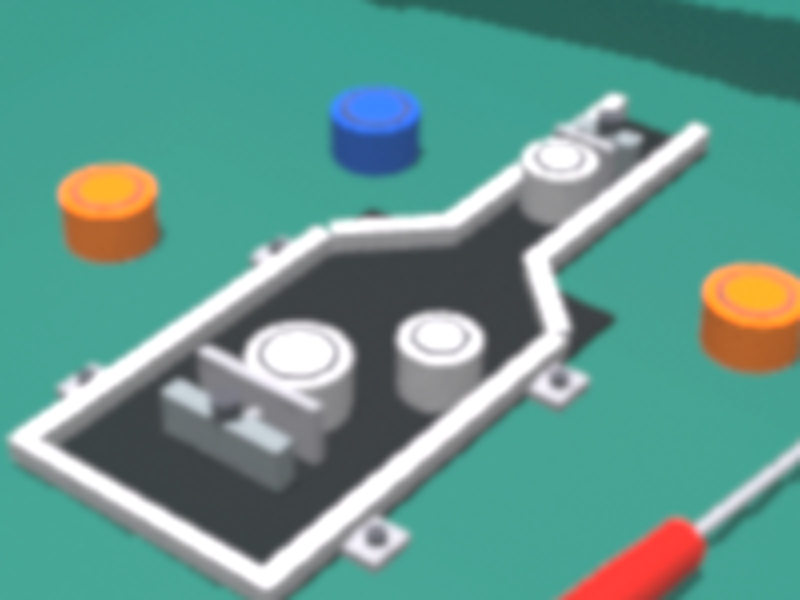

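View pics/t27.png

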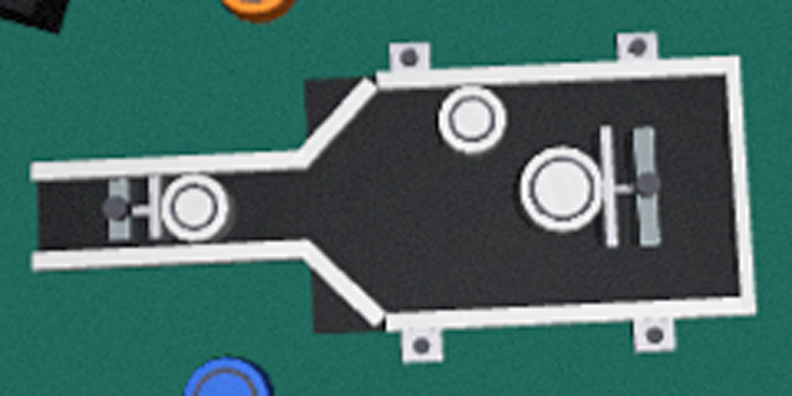

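View pics/t27f.png

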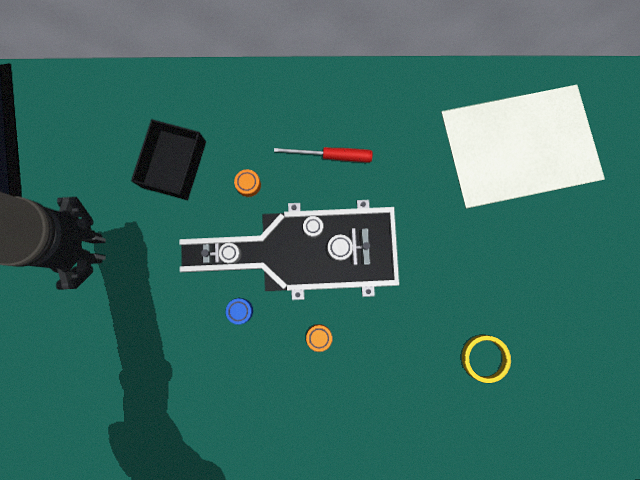

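```bash
python3 -c "
from h import *
dials([(194.5,207),(472,119),(561,188)])
f=cv2.imread('pics/t27f.png'); a=cv2.resize(f[235:272,195:250],None,fx=12,fy=12,interpolation=cv2.INTER_CUBIC); b=cv2.resize(f[225:272,320:375],None,fx=12,fy=12,interpolation=cv2.INTER_CUBIC)
cv2.imwrite('pics/z.png',cv2.resize(np.vstack([a,b]),None,fx=.55,fy=.55))"
```

```text
[[  98.2    0.5]
 [ -67.   -44.3]
 [-117.5   -0.9]]
```

View pics/z.png

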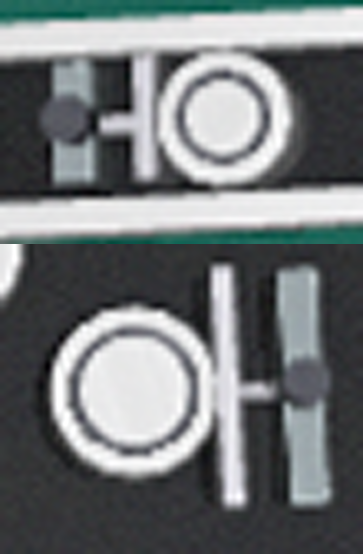

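The enlarged view shows both dials touching their plates: the small dial against the end stop, the big dial against the rear plate. The gripper is clear of everything, so I'm handing in.

```bash
python3 -c "
from bench import ticket
print(ticket.hand_in())"
```

```text
the job is handed in; nothing more can be done
None
```

The job is done and handed in at about 29 s of the 67 s allowed; no verdict was reported.

- **Oversize dial:** I slid it back between the two small dials until the rear plate gave about 2.4 mm at roughly 9 N. It now rests on that plate at feeder x about -117.5 mm.
- **Fed dial:** I slid the small dial nearer the robot through the mouth and down the lane until the end stop gave about 2.5 mm at roughly 7 N. It rests against the stop at feeder x about 98 mm. The other small dial stayed in the wide part, at about (-67, -44) mm.
- **Last checks:** The enlarged top view shows both dials touching their plates. The bystanders and the blue and orange look-alikes look unmoved, and the gripper was clear of the tray. The highest force I read was about 10 N.

Two things disagreed or went unexplained:
- **Fingertips:** They appeared about 7 mm behind the TCP, not 14 mm ahead as stated. The camera showed this, and no floor contact came at the stated depth, so I set the pushing height by what I saw.
- **Upward force:** An unexplained upward force of about 3 N appeared briefly during the diagonal push of the small dial. It vanished when I backed off and did not return when I resumed 2 mm higher. A smaller one, about 2 N, showed up at the start of the push into the lane and faded as the push went on.

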